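# Feel three bangle hinges for side play and reject the loose one

## Task

Check the hinges of the three bangles on the wooden rest, working from the left seat to the right one: press the free end of each upper half gently to the left and then to the right, until its hinge stops it, and compare how far it rocks. Then lift the one whose hinge is loose out of the rest and lower it into the white tub without dropping it. Force neither the hinges nor the rest, leave the two sound bangles sitting in their seats, and do not disturb the tweezers or the goblet.

Things in the scene. Friction and masses are not known exactly. Their poses are not given: they have to be found in the camera images.
- rest: fixed wooden rest for three bangles, base 104 x 240 x 18 mm with slots (cheeks up to 47 mm high, 74 mm long) 85 mm apart. Origin: middle of its underside; x points away from the robot, y to the left along the row of seats, z up. The head of a magnifier lamp hangs over the table to the left of it.
- seat_left (a point): centre of the bangle sitting in the left seat (+85 mm along the rest's y), 56 mm above the table; axes as the rest. Every bangle is a gold-coloured ring standing on edge in its slot, in the rest's x-z plane: outer diameter 72 mm, band 5 mm thick and 16 mm wide (along y), top of the arch 36 mm above this point.
- seat_middle (a point): centre of the bangle in the middle seat, 56 mm up. Each bangle's lower half sits in the slot (0.5 mm free on either side). The upper half hangs on a hinge pin 38 mm from this point towards +x, just above mid-height; its free end is at the opposite, robot side, 33 mm towards -x. A strong spring keeps it from lifting open.
- seat_right (a point): centre of the bangle in the right seat (-85 mm along the rest's y), 56 mm up. Side play of the free end, felt in addition to the fit in the slot: about 1 mm either way on a sound hinge, about 7 mm either way on the loose one, then a hard stop; it moves almost freely between. One of the three is loose; they look alike, in any order. A push over about 10 N wedges the slot.
- tub: fixed open white tub, 142 x 174 x 69 mm outside at the rim (long side along its y), sides sloping in to a floor of about 100 x 124 mm. Origin: middle of its underside, z up.
- tub_floor (a point): middle of the tub's inner floor, 9 mm above the table; the rim is 60 mm above this point
- tweezers: bystander: steel cross-lock tweezers with red sleeves, 150 mm long, 9 mm high, lying loose on the table in front of the rest
- goblet: bystander: small clear beaker, 76 mm wide, 65 mm high, standing to the left of the tub

How it is judged:
By the outcome, as a careful person would: the job done as asked, in the order asked, and still so for the second after the job is handed in, with the robot touching nothing.
It also fails if it takes over 66 s, if anything falls off the work surface, if the arm or the gripper's body presses on something with over 40 N, if the wrist force passes 120 N, or if a joint passes its speed limit or range.

## Robot

A 6-joint arm with a two-finger parallel gripper is mounted at the origin on a cart in front of the work surface, level with it; the furniture and walls round the work are solid. World frame = base frame: x ahead of the robot, y to its left, z up, the work surface at z = 0. Lengths are in m, angles in rad, forces in N, time in s.
With the tool pointing down it reaches from about 0.375 to 0.975 m from the base axis. Payload 3.8 kg.
Tool frame: the origin (TCP) lies on the centre line of the jaws, within the pads' length; the fingertips stand 8 mm ahead of it and the grasp point (between the pads) lies 11 mm behind it; z points along the fingers, y is the direction in which the jaws open and shut (so a half turn about z gives the same grasp; the last joint's range is limited). The gripper opens to 85 mm and grips with 20 to 120 N. Pads are 22 mm wide; open, the fingers measure 114 mm over their backs; the gripper's body (76 mm by 85 mm) begins 54 mm behind the grasp point. The pads swing forward as they close: fully open they stand 13 mm farther back than shut.
Start: joints at [-1.25, 0.264, 1.604, -0, 1.274, -0.037], TCP at [0.236, -0.632, 0.239] pointing down, gripper open.
Joint ranges: [-2.63, 2.63], [-0.94, 2.18], [0.31, 2.57], [-1.31, 4.45], [0, 2.66], [-2.55, 2.55]. Speed limits (rad/s): [2.57, 2.57, 3.14, 3.14, 3.14, 3.14].

## Interface

Orientations are given as a rotation vector (axis times angle).
In Python, from workcell import bot gives the robot as it stands.
- The arm moves only by the tool arm_command, never from a script. Its arguments are lists of equal length, an entry for each row: "slide": the shift along the tool's x, y, z in m, a list of three; "angular": the turn, a rotation vector about the tool's x, y, z in degrees, a list of three; "hand": the finger opening in m, from 0 to 0.0854. A call has exactly 8 rows; each row shifts and turns the pose as measured when the row begins, along the tool's axes as they then stand; what a row does not reach is not made up. A row lasts 1/10 s, in which the tool goes at most 50 mm and 8.59 degrees, less where a joint would pass 70% of its speed; a pose out of reach is approached as far as the arm can. A call is refused whole if a number of a shift passes 0.05 or a number of a turn 8.59, either way. A call with a gripper value outside its range is refused whole. The fingers move at their own pace and stop on an object; "squeeze" is the grip in N (left out, the last holds). Time passes only in rows, so rows that do not move let the fingers close, or fill a call up. It gives the time, the measured TCP pose, the force and the opening at its end, in the units of the state.
- bot.read_state(): the state, without advancing time (a new reading comes with each control period).
- bot.read_camera(name): name is "scene" or "top"; returns the picture (384x512x3 uint8, red, green, blue); there is no depth.
- bot.get_calibration(name): a dict with "fx", "fy", "cx", "cy" (pixels), "k1" (the pictures are not rectified: a ray, as slopes to the right and down, at radius r is drawn at 1 + k1 r^2 times it, then the intrinsics apply), "R" (3x3) and "t" (3): a world point X has camera coordinates R X + t. Camera axes: x right, y down, z forward; pixel columns grow to the right and rows downward; lengths in m; the calibration is good to about 2 mm. A picture is of the moment at which its call begins. get_calibration takes no time and is no camera call.
- bot.finish_job(): hands the job in, once; it reports no verdict.
The state is a dict: "time": time; "q": joint angles; "joint_vel": joint speeds; "joint_torque": joint torques, N m; "tool_pos": TCP position; "tcp_rot": TCP orientation; "wrist_force": force on the tool from outside, world axes, zero at the start; "torque": the same for the moment, N m; "width": opening from 0.0 (shut) to 1.0 (fully open).
Only numpy, scipy, OpenCV 4.12 (cv2) and the standard library are available. Lean on these libraries where they do the work, as an engineer would, in place of code of your own. Each camera call takes 0.05 s, during which the arm holds its last target.

## Working session

There is one attempt and no reset: what is moved stays moved. The work goes in short steps, Python scripts to look and compute and a tool call to move; the robot and the scene stay as the last step left them, time stands still between calls to the robot, and variables do not carry over. Pictures are saved under pics/ and viewed, and the job is handed in when it is done.

Besides the shell and the picture viewer there is one more tool, called after "Call:" as name(argument=value, ...) on one line, values as JSON. arm_command: Moves the arm, as the interface text tells. Its arguments: {"type":"object","properties":{"slide":{"type":"array","items":{"type":"array","items":{"type":"number"}}},"angular":{"type":"array","items":{"type":"array","items":{"type":"number"}}},"hand":{"type":"array","items":{"type":"number"}},"squeeze":{"type":"number"}},"required":["slide","angular","hand"]}

```bash
mkdir -p pics; python3 - <<'E'
from workcell import bot
import cv2
for n in("scene","top"):
    im=bot.read_camera(n); cv2.imwrite(f"pics/{n}0.png",cv2.cvtColor(im,cv2.COLOR_RGB2BGR))
    print(bot.get_calibration(n))
print(bot.read_state())
E
```

```text
{'fx': 370.8898743996625, 'fy': 370.8898743996625, 'cx': 251.74762307004556, 'cy': 192.5186969197847, 'k1': 0.0019559068129340767, 'R': array([[ 0.63606019, -0.77160245,  0.00755655],
       [-0.31946004, -0.27223156, -0.90765371],
       [ 0.70240496,  0.57490837, -0.41965181]]), 't': array([-0.35235612,  0.22607648,  0.86753393])}
{'fx': 408.8612385277503, 'fy': 408.8612385277503, 'cx': 250.4192135391792, 'cy': 187.05808491096514, 'k1': 0.04614322605532767, 'R': array([[ 0.02291166, -0.99965149,  0.01311291],
       [-0.99049048, -0.02447762, -0.13538635],
       [ 0.13566014, -0.00988628, -0.99070611]]), 't': array([-0.06008005,  0.51629857,  1.17482999])}
{'time': 0.1, 'q': array([-1.24987520e+00,  2.64706606e-01,  1.60525745e+00, -6.11500303e-06,
        1.27371412e+00, -3.69100356e-02]), 'joint_vel': array([-0.00182429,  0.00027846, -0.0047481 , -0.0003423 ,  0.00014003,
        0.00069744]), 'joint_torque': array([ 1.57272651e-03, -5.16707325e+01, -3.68589020e+01,  5.32429704e-05,
        6.33824980e-03, -1.46334810e-05]), 'tool_pos': array([ 0.23619675, -0.63162337,  0.23805631]), 'tcp_rot': array([-3.08941292e+00, -5.58721406e-01,  4.72417217e-04]), 'wrist_force': array([ 1.75766441, -0.00338256, -0.46395259]), 'torque': array([-0.00418877, -0.00064448,  0.02577924]), 'width': 0.9999314534678133}
```

View pics/scene0.png

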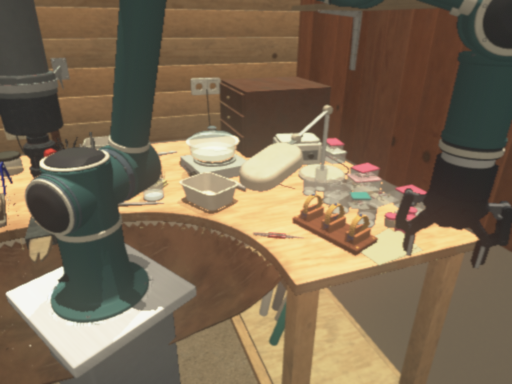

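View pics/top0.png

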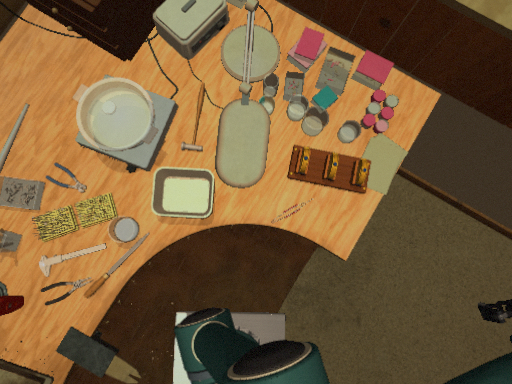

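```bash
cat > h.py <<'E'
import numpy as np, cv2
from workcell import bot
from scipy.spatial.transform import Rotation as Ro
def proj(n,X):
    c=bot.get_calibration(n); p=np.atleast_2d(X)@c['R'].T+c['t']; s=p[:,:2]/p[:,2:]
    s=s*(1+c['k1']*(s**2).sum(1,keepdims=True))
    return s*[c['fx'],c['fy']]+[c['cx'],c['cy']]
def ray(n,uv):
    c=bot.get_calibration(n); d=(np.array(uv,float)-[c['cx'],c['cy']])/[c['fx'],c['fy']]; s=d.copy()
    for _ in range(20): s=d/(1+c['k1']*(s@s))
    v=c['R'].T@np.array([*s,1]); o=-c['R'].T@c['t']; return o,v
def at(n,uv,z):
    o,v=ray(n,uv); return o+v*(z-o[2])/v[2]
def crop(n,im,x0,y0,w,h,k,name):
    c=cv2.resize(im[y0:y0+h,x0:x0+w],None,fx=k,fy=k,interpolation=cv2.INTER_CUBIC); cv2.imwrite(name,c)
E
python3 - <<'E'
from h import *
im=cv2.imread('pics/top0.png'); crop('t',im,270,130,120,90,6,'pics/t1.png'); crop('t',im,140,150,100,75,7,'pics/t2.png')
im=cv2.imread('pics/scene0.png'); crop('t',im,280,180,110,80,7,'pics/s1.png')
E
```

```text
(no output)
```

View pics/t1.png

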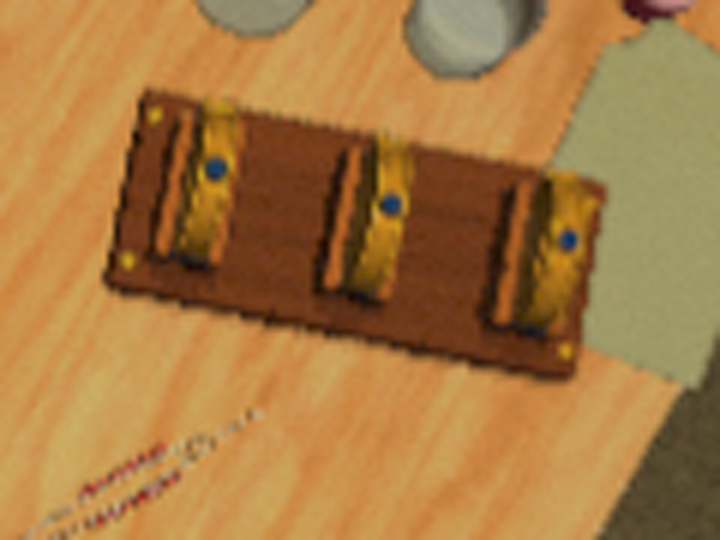

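View pics/t2.png

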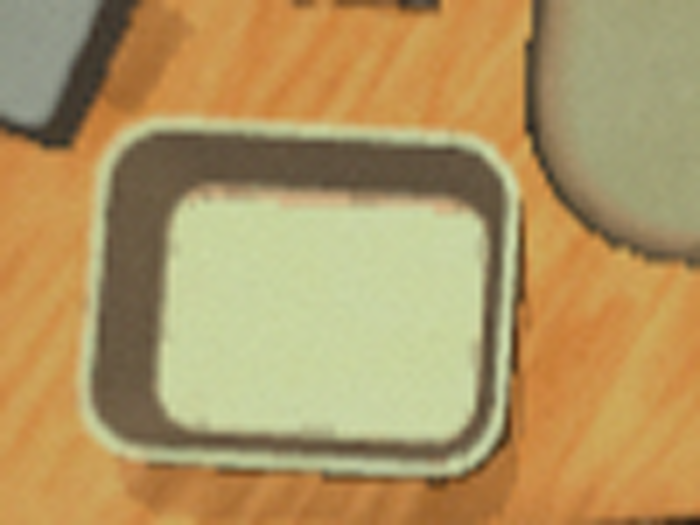

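View pics/s1.png

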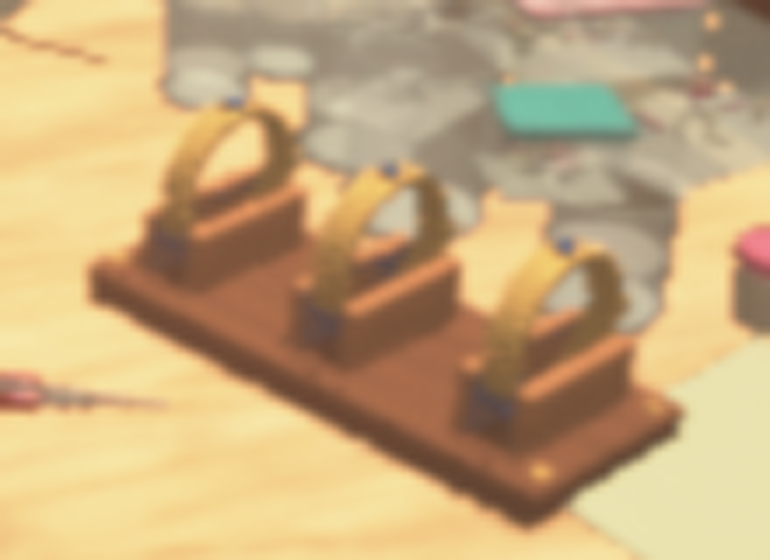

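```bash
python3 - <<'E'
from h import *
from scipy.optimize import least_squares
T=lambda a:[(270+(x+.5)/6-.5,130+(y+.5)/6-.5) for x,y in a]
S=lambda a:[(280+(x+.5)/7-.5,180+(y+.5)/7-.5) for x,y in a]
# corners: top: +x+y, +x-y,-x-y,-x+y at z .018
ct=T([(147,90),(605,187),(575,378),(108,288)]); gt=T([(215,166),(391,203),(568,238)])
cs=S([(680,410),(530,508),(92,265)]); gs=S([(235,102),(390,168),(566,244)])
C=np.array([[.052,.12],[.052,-.12],[-.052,-.12],[-.052,.12]])
def f(p,full=False):
    R=np.array([[np.cos(p[2]),-np.sin(p[2])],[np.sin(p[2]),np.cos(p[2])]])
    W=lambda xy,z:np.c_[np.atleast_2d(xy)@R.T+p[:2],np.full(len(np.atleast_2d(xy)),z)]
    g=np.array([[0,.085],[0,0],[0,-.085]])
    r=[proj('top',W(C,.018))-ct,proj('top',W(g,.0935))-gt,proj('scene',W(C[[1,2,3]],.018))-cs,proj('scene',W(g,.0935))-gs]
    return np.concatenate(r) if full else np.concatenate(r).ravel()
s=least_squares(f,[.6,-.15,0],loss='soft_l1')
print(s.x,np.degrees(s.x[2])); print(f(s.x,True).round(1))
p=s.x;R=np.array([[np.cos(p[2]),-np.sin(p[2])],[np.sin(p[2]),np.cos(p[2])]])
for y in(.085,0,-.085): print('seat',p[:2]+R@[0,y],'free end',p[:2]+R@[-.033,y])
T2=lambda x,y:(140+(x+.5)/7-.5,150+(y+.5)/7-.5)
# tub rim corners-mid edges
a=[at('top',T2(*q),.069) for q in[(300,122),(517,290),(270,470),(83,290)]]
print('tub',np.array(a).round(4)); 
fl=[at('top',T2(*q),.009) for q in[(330,190),(485,325),(315,440),(158,300)]]
print(np.array(fl).round(4))
for uv,n,z in[((243,187),'lamp low',.15),((268,140),'lamp right',.15),((124,230),'gob',.065),((270+265/6,130+410/6),'tw tip',.005),((271,221),'tw end',.005)]: print(n,at('top',uv,z).round(3))
E
```

```text
[ 0.58294823 -0.28627295 -0.18275489] -10.471084055319828
[[-0.1 -0.6]
 [ 1.4 -0.9]
 [ 0.6  0.6]
 [-0.2 -0.7]
 [ 0.3  0.3]
 [ 0.4  0.1]
 [ 0.5  0.4]
 [ 0.7 -0.9]
 [ 0.1 -1.9]
 [-1.7 -0.5]
 [-0.7  0.1]
 [-0.6  0.3]
 [-0.9  0.3]]
seat [ 0.59839607 -0.20268848] free end [ 0.56594563 -0.19669108]
seat [ 0.58294823 -0.28627295] free end [ 0.55049779 -0.28027555]
seat [ 0.5675004  -0.36985742] free end [ 0.53504995 -0.36386003]
tub [[0.5666 0.1501 0.069 ]
 [0.499  0.0584 0.069 ]
 [0.423  0.1557 0.069 ]
 [0.4946 0.2351 0.069 ]]
[[0.548  0.1454 0.009 ]
 [0.491  0.0765 0.009 ]
 [0.4398 0.147  0.009 ]
 [0.4984 0.2168 0.009 ]]
lamp low [ 0.502 -0.027  0.15 ]
lamp right [ 0.632 -0.091  0.15 ]
gob [0.382 0.306 0.065]
tw tip [ 0.492 -0.242  0.005]
tw end [ 0.42  -0.112  0.005]
```

```bash
python3 - <<'E'
from h import *
# lamp extents in scene & top: bottom tip (robot end)
def tri(a,b):
    o1,v1=ray('top',a);o2,v2=ray('scene',b);A=np.c_[v1,-v2];s=np.linalg.lstsq(A,o2-o1,rcond=None)[0]
    return (o1+v1*s[0]).round(3),(o2+v2*s[1]).round(3)
print('tip',tri((241,187),(243,178)))
print('centre',tri((243,142),(273,163)))
print('far',tri((246,97),(300,148)))
for z in(.15,.2,.25): print(z,[at('top',q,z).round(3)[:2] for q in[(241,188),(217,160),(268,160),(270,120),(245,93)]])
st=bot.read_state();print(Ro.from_rotvec(st['tcp_rot']).as_matrix().round(3))
im=cv2.imread('pics/scene0.png'); crop('t',im,170,100,180,120,4,'pics/s2.png')
E
```

```text
tip (array([ 0.504, -0.021,  0.129]), array([ 0.496, -0.012,  0.128]))
centre (array([ 0.627, -0.024,  0.143]), array([ 0.63 , -0.028,  0.144]))
far (array([ 0.747, -0.029,  0.163]), array([ 0.761, -0.048,  0.168]))
0.15 [array([ 0.499, -0.021]), array([0.573, 0.045]), array([ 0.577, -0.092]), array([ 0.688, -0.096]), array([ 0.763, -0.026])]
0.2 [array([ 0.492, -0.022]), array([0.563, 0.041]), array([ 0.567, -0.09 ]), array([ 0.673, -0.093]), array([ 0.744, -0.026])]
0.25 [array([ 0.485, -0.023]), array([0.553, 0.038]), array([ 0.556, -0.087]), array([ 0.658, -0.09 ]), array([ 0.725, -0.027])]
[[ 0.937  0.35  -0.001]
 [ 0.35  -0.937  0.002]
 [ 0.    -0.002 -1.   ]]
```

View pics/s2.png

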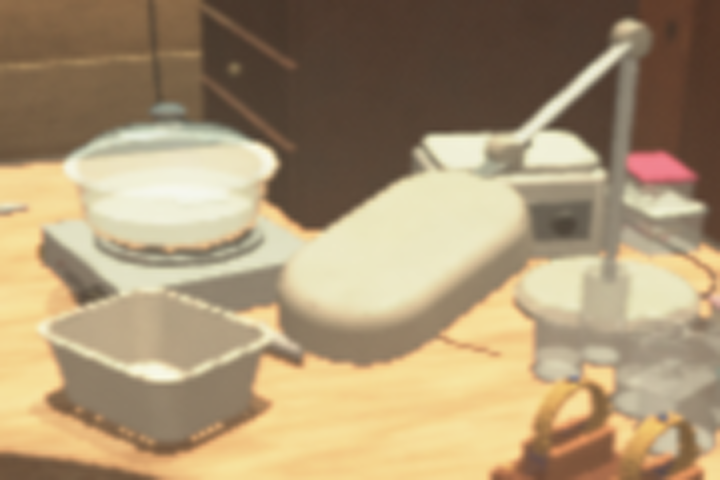

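```bash
cat >> h.py <<'E'
P=np.array([0.58295,-0.28627]); YAW=-0.18275
def rest(x,y,z):
    c,s=np.cos(YAW),np.sin(YAW); return np.array([P[0]+c*x-s*y,P[1]+s*x+c*y,z])
def plan(target,yaw,n=8,rotrows=None):
    """tool-down target; yaw = world angle of tool x. prints rows"""
    st=bot.read_state(); R=Ro.from_rotvec(st['tcp_rot']); p=st['tool_pos']
    Rt=Ro.from_matrix(np.array([[np.cos(yaw),np.sin(yaw),0],[np.sin(yaw),-np.cos(yaw),0],[0,0,-1.]]))
    rv=(R.inv()*Rt).as_rotvec(); rr=rotrows or n
    for i in range(n):
        d=(np.array(target)-p)/n; 
        print(R.inv().apply(d).round(4), (np.degrees(rv)/rr if i<rr else rv*0).round(2))
        if i<rr: R=R*Ro.from_rotvec(rv/rr)
def st():
    s=bot.read_state(); c,sn=np.cos(YAW),np.sin(YAW); d=s['tool_pos'][:2]-P
    R=Ro.from_rotvec(s['tcp_rot']).as_matrix(); f=s['wrist_force']
    print('t',s['time'],'rest-frame mm',(1e3*np.array([c*d[0]+sn*d[1],-sn*d[0]+c*d[1],s['tool_pos'][2]])).round(2),'yaw',np.degrees(np.arctan2(R[1,0],R[0,0])).round(2),'tilt',R[2].round(3),'Frest',np.round([c*f[0]+sn*f[1],-sn*f[0]+c*f[1],f[2]],2),'w',s['width'].__round__(3))
E
python3 - <<'E'
from h import *
t=rest(-.033,.085,.16); st(); plan(t,YAW,13,4)
E
```

```text
t 0.1 rest-frame mm [-278.22 -402.62  238.06] yaw 20.5 tilt [ 0.    -0.002 -1.   ] Frest [ 1.73  0.32 -0.46] w 1.0
[ 0.0355 -0.0224  0.0061] [-0.03  0.01  7.74]
[ 0.0321 -0.027   0.006 ] [-0.03  0.01  7.74]
[ 0.0282 -0.0311  0.006 ] [-0.03  0.01  7.74]
[ 0.0237 -0.0346  0.006 ] [-0.03  0.01  7.74]
[ 0.0189 -0.0375  0.006 ] [-0.  0.  0.]
[ 0.0189 -0.0375  0.006 ] [-0.  0.  0.]
[ 0.0189 -0.0375  0.006 ] [-0.  0.  0.]
[ 0.0189 -0.0375  0.006 ] [-0.  0.  0.]
[ 0.0189 -0.0375  0.006 ] [-0.  0.  0.]
[ 0.0189 -0.0375  0.006 ] [-0.  0.  0.]
[ 0.0189 -0.0375  0.006 ] [-0.  0.  0.]
[ 0.0189 -0.0375  0.006 ] [-0.  0.  0.]
[ 0.0189 -0.0375  0.006 ] [-0.  0.  0.]
```

Call:
arm_command(slide=[[0.0355,-0.0225,0.003],[0.032,-0.027,0.003],[0.028,-0.031,0.003],[0.024,-0.0345,0.003],[0.019,-0.0375,0.003],[0.019,-0.0375,0.003],[0.019,-0.0375,0.003],[0.019,-0.0375,0.003]], angular=[[0,0,7.7],[0,0,7.7],[0,0,7.7],[0,0,7.7],[0,0,0],[0,0,0],[0,0,0],[0,0,0]], hand=[0.045,0.045,0.045,0.045,0.045,0.045,0.045,0.045], squeeze=20)

```text
time: 0.9
tool_pos: [0.4446, -0.361, 0.2085]
tcp_rot: [-3.119, 0.334, 0.008]
wrist_force: [-0.1, -0.2, -0.2]
width: 0.522
```

```bash
python3 - <<'E'
from h import *
st();plan(rest(-.033,.085,.13),YAW,6,2)
E
```

```text
t 0.9 rest-frame mm [-122.48  -98.62  208.53] yaw -12.21 tilt [-0.006 -0.004 -1.   ] Frest [-0.06 -0.24 -0.23] w 0.522
[ 0.0141 -0.031   0.0131] [-0.12  0.17 -0.87]
[ 0.0145 -0.0308  0.0131] [-0.12  0.17 -0.87]
[ 0.0149 -0.0306  0.0131] [-0.  0. -0.]
[ 0.0149 -0.0306  0.0131] [-0.  0. -0.]
[ 0.0149 -0.0306  0.0131] [-0.  0. -0.]
[ 0.0149 -0.0306  0.0131] [-0.  0. -0.]
```

Call:
arm_command(slide=[[0.014,-0.031,0.01],[0.0145,-0.031,0.01],[0.015,-0.0305,0.01],[0.015,-0.0305,0.015],[0.015,-0.0305,0.016],[0.015,-0.0305,0.016],[0,0,0],[0,0,0]], angular=[[0,0.2,-0.9],[0,0.2,-0.9],[0,0,0],[0,0,0],[0,0,0],[0,0,0],[0,0,0],[0,0,0]], hand=[0.045,0.045,0.045,0.045,0.045,0.045,0.045,0.045])

```text
time: 1.7
tool_pos: [0.5705, -0.1827, 0.1262]
tcp_rot: [-3.124, 0.271, 0.003]
wrist_force: [0.1, 0.2, 1.2]
width: 0.526
```

```bash
python3 - <<'E'
from h import *
st();plan(rest(-.033,.085,.068),YAW,6,2)
im=bot.read_camera('scene')[:,:,::-1]; crop('',im,280,130,120,120,5,'pics/s3.png')
im=bot.read_camera('top')[:,:,::-1]; crop('',im,260,100,130,100,6,'pics/t3.png')
E
```

```text
t 1.7 rest-frame mm [-31.03  99.56 126.16] yaw -9.91 tilt [-0.003 -0.006 -1.   ] Frest [0.07 0.21 1.23] w 0.526
[-0.0003  0.0025  0.0097] [-0.16  0.08  0.28]
[-0.0003  0.0025  0.0097] [-0.16  0.08  0.28]
[-0.0003  0.0024  0.0097] [-0.  0.  0.]
[-0.0003  0.0024  0.0097] [-0.  0.  0.]
[-0.0003  0.0024  0.0097] [-0.  0.  0.]
[-0.0003  0.0024  0.0097] [-0.  0.  0.]
```

View pics/s3.png

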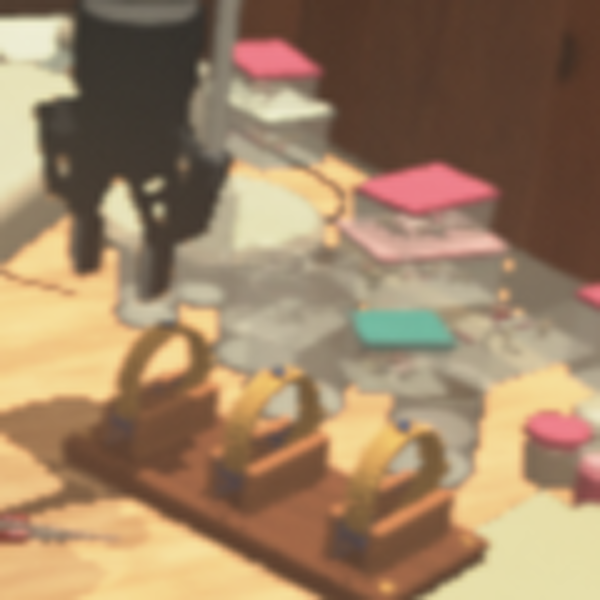

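View pics/t3.png

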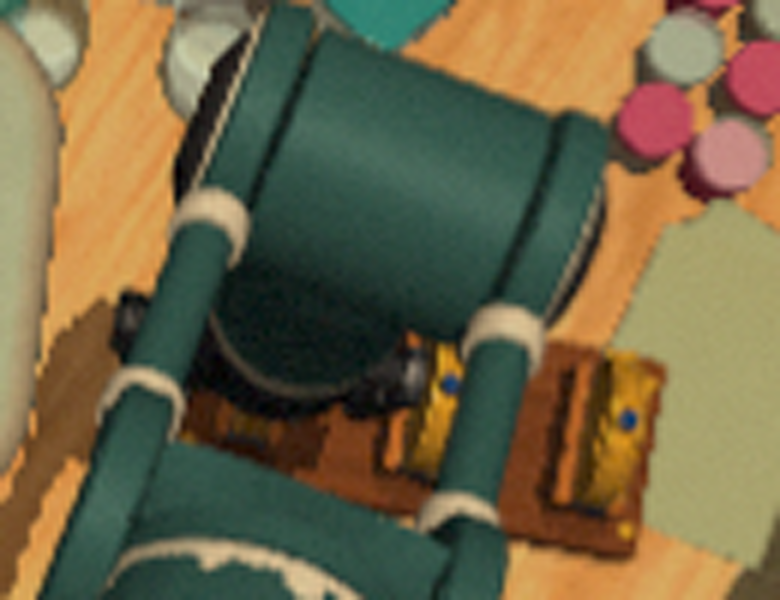

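Call:
arm_command(slide=[[-0.001,0.008,0],[-0.001,0.006,0],[0,0,0.005],[0,0,0.01],[0,0,0.01],[0,0,0.01],[0,0,0.004],[0,0,0]], angular=[[-0.3,0.15,0.5],[0,0,0],[0,0,0],[0,0,0],[0,0,0],[0,0,0],[0,0,0],[0,0,0]], hand=[0.045,0.045,0.045,0.045,0.045,0.045,0.045,0.045])

```text
time: 2.6
tool_pos: [0.5637, -0.2028, 0.0855]
tcp_rot: [3.126, -0.299, 0.004]
wrist_force: [0.6, 0.1, 0.3]
width: 0.527
```

```bash
python3 - <<'E'
from h import *
st();plan(rest(-.033,.085,.068),YAW,1)
im=bot.read_camera('scene')[:,:,::-1]; crop('',im,280,160,100,80,7,'pics/s4.png')
E
```

```text
t 2.6 rest-frame mm [-34.12  78.57  85.5 ] yaw -10.92 tilt [ 0.002  0.001 -1.   ] Frest [0.54 0.18 0.3 ] w 0.527
[ 0.001  -0.0065  0.0175] [ 0.06 -0.14 -0.45]
```

View pics/s4.png

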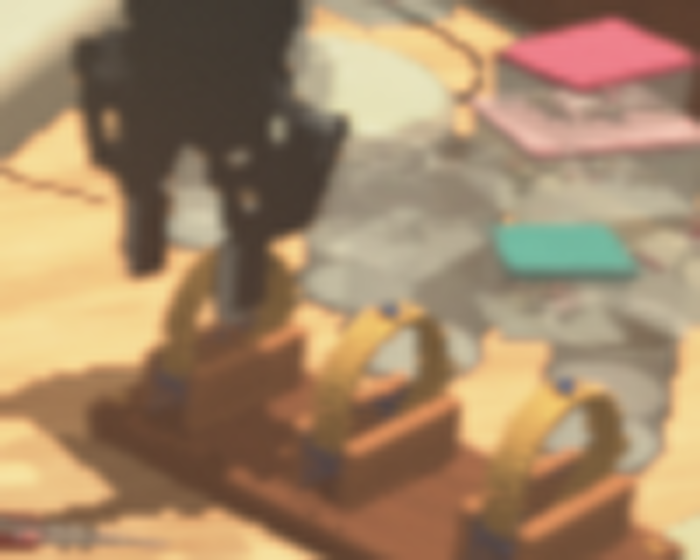

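Call:
arm_command(slide=[[0.001,-0.004,0.003],[0,-0.002,0.005],[0,0,0.005],[0,0,0.002],[0,0,0],[0,0,0],[0,0,0],[0,0,0]], angular=[[0,0,-0.4],[0,0,0],[0,0,0],[0,0,0],[0,0,0],[0,0,0],[0,0,0],[0,0,0]], hand=[0.045,0.045,0.045,0.045,0.045,0.045,0.045,0.045])

```text
time: 3.45
tool_pos: [0.5673, -0.1963, 0.0706]
tcp_rot: [3.127, -0.285, 0.007]
wrist_force: [0.4, 0.7, 0.0]
width: 0.531
```

```bash
python3 - <<'E'
from h import *
st();plan(rest(-.033,.085,.068),YAW,1)
E
```

```text
t 3.45 rest-frame mm [-31.69  85.63  70.57] yaw -10.42 tilt [ 0.005  0.001 -1.   ] Frest [0.31 0.74 0.  ] w 0.531
[-0.0013  0.0006  0.0026] [ 0.08 -0.27  0.05]
```

Call:
arm_command(slide=[[-0.001,-0.002,0.002],[0,-0.002,0],[0,-0.002,0],[0,-0.001,0],[0,-0.001,0],[0,-0.0005,0],[0,-0.0005,0],[0,-0.0005,0]], angular=[[0,0,0],[0,0,0],[0,0,0],[0,0,0],[0,0,0],[0,0,0],[0,0,0],[0,0,0]], hand=[0.045,0.045,0.045,0.045,0.045,0.045,0.045,0.045])

```text
time: 4.25
tool_pos: [0.5685, -0.1861, 0.0689]
tcp_rot: [3.127, -0.285, 0.009]
wrist_force: [0.4, 0.2, -0.5]
width: 0.526
```

```bash
python3 - <<'E'
from h import *
st()
E
```

```text
t 4.25 rest-frame mm [-32.41  95.89  68.94] yaw -10.42 tilt [ 0.006  0.002 -1.   ] Frest [ 0.33  0.27 -0.52] w 0.526
```

Call:
arm_command(slide=[[0,-0.0006,0],[0,-0.0006,0],[0,-0.0005,0],[0,-0.0005,0],[0,-0.0005,0],[0,-0.0005,0],[0,-0.0005,0],[0,-0.0005,0]], angular=[[0,0,0],[0,0,0],[0,0,0],[0,0,0],[0,0,0],[0,0,0],[0,0,0],[0,0,0]], hand=[0.045,0.045,0.045,0.045,0.045,0.045,0.045,0.045])

```text
time: 5.05
tool_pos: [0.5693, -0.1818, 0.0689]
tcp_rot: [3.126, -0.286, 0.009]
wrist_force: [1.2, 0.1, 0.2]
width: 0.526
```

```bash
python3 - <<'E'
from h import *
st()
E
```

```text
t 5.05 rest-frame mm [-32.45 100.24  68.93] yaw -10.44 tilt [ 0.006  0.002 -1.   ] Frest [1.16 0.3  0.22] w 0.526
```

Call:
arm_command(slide=[[0,-0.0005,0],[0,-0.0005,0],[0,-0.0005,0],[0,-0.0005,0],[0,-0.0005,0],[0,0,0],[0,0,0],[0,0,0]], angular=[[0,0,0],[0,0,0],[0,0,0],[0,0,0],[0,0,0],[0,0,0],[0,0,0],[0,0,0]], hand=[0.045,0.045,0.045,0.045,0.045,0.045,0.045,0.045])

```text
time: 5.85
tool_pos: [0.5697, -0.179, 0.0689]
tcp_rot: [3.126, -0.285, 0.008]
wrist_force: [-0.3, 0.5, -0.4]
width: 0.526
```

```bash
python3 - <<'E'
from h import *
st()
E
```

```text
t 5.85 rest-frame mm [-32.5  103.11  68.9 ] yaw -10.42 tilt [ 0.006  0.002 -1.   ] Frest [-0.37  0.42 -0.42] w 0.526
```

Call:
arm_command(slide=[[0,-0.0005,0],[0,-0.0005,0],[0,-0.0005,0],[0,-0.0005,0],[0,-0.0005,0],[0,-0.0005,0],[0,0,0],[0,0,0]], angular=[[0,0,0],[0,0,0],[0,0,0],[0,0,0],[0,0,0],[0,0,0],[0,0,0],[0,0,0]], hand=[0.045,0.045,0.045,0.045,0.045,0.045,0.045,0.045])

```text
time: 6.65
tool_pos: [0.5703, -0.1764, 0.0691]
tcp_rot: [3.126, -0.285, 0.009]
wrist_force: [0.1, -0.5, -0.8]
width: 0.527
```

```bash
python3 - <<'E'
from h import *
st()
im=bot.read_camera('scene')[:,:,::-1]; crop('',im,280,160,100,80,7,'pics/s5.png')
E
```

```text
t 6.65 rest-frame mm [-32.41 105.78  69.09] yaw -10.42 tilt [ 0.006  0.003 -1.   ] Frest [ 0.2  -0.43 -0.78] w 0.527
```

View pics/s5.png

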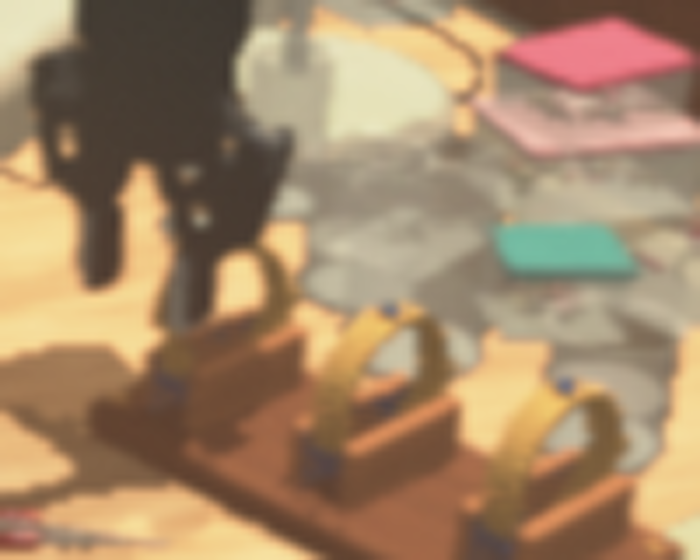

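Call:
arm_command(slide=[[0,-0.0005,0],[0,-0.0005,0],[0,-0.0005,0],[0,-0.0005,0],[0,-0.0005,0],[0,0,0],[0,0,0],[0,0,0]], angular=[[0,0,0],[0,0,0],[0,0,0],[0,0,0],[0,0,0],[0,0,0],[0,0,0],[0,0,0]], hand=[0.045,0.045,0.045,0.045,0.045,0.045,0.045,0.045])

```text
time: 7.5
tool_pos: [0.5704, -0.1758, 0.0691]
tcp_rot: [3.123, -0.285, 0.008]
wrist_force: [-0.5, -2.4, 0.1]
width: 0.527
```

```bash
python3 - <<'E'
from h import *
st()
E
```

```text
t 7.5 rest-frame mm [-32.4  106.37  69.1 ] yaw -10.42 tilt [ 0.006  0.006 -1.   ] Frest [-0.02 -2.46  0.14] w 0.527
```

Call:
arm_command(slide=[[0,0.002,0],[0,0.004,0],[0,0.005,0],[0,0.005,0],[0,0.005,0],[0,0.003,0],[0,0.001,0],[0,0.0005,0]], angular=[[0,0,0],[0,0,0],[0,0,0],[0,0,0],[0,0,0],[0,0,0],[0,0,0],[0,0,0]], hand=[0.045,0.045,0.045,0.045,0.045,0.045,0.045,0.045])

```text
time: 8.3
tool_pos: [0.5658, -0.201, 0.069]
tcp_rot: [3.126, -0.286, 0.009]
wrist_force: [1.2, 0.8, 0.1]
width: 0.527
```

```bash
python3 - <<'E'
from h import *
st()
E
```

```text
t 8.3 rest-frame mm [-32.33  80.74  69.01] yaw -10.47 tilt [ 0.006  0.002 -1.   ] Frest [1.06 1.02 0.05] w 0.527
```

Call:
arm_command(slide=[[0,0.001,0],[0,0.001,0],[0,0.0005,0],[0,0.0005,0],[0,0.0005,0],[0,0.0005,0],[0,0.0005,0],[0,0.0005,0]], angular=[[0,0,0],[0,0,0],[0,0,0],[0,0,0],[0,0,0],[0,0,0],[0,0,0],[0,0,0]], hand=[0.045,0.045,0.045,0.045,0.045,0.045,0.045,0.045])

```text
time: 9.1
tool_pos: [0.5649, -0.2058, 0.069]
tcp_rot: [3.127, -0.285, 0.009]
wrist_force: [0.1, 1.1, -0.2]
width: 0.524
```

```bash
python3 - <<'E'
from h import *
st()
E
```

```text
t 9.1 rest-frame mm [-32.39  75.84  68.97] yaw -10.43 tilt [ 0.006  0.002 -1.   ] Frest [-0.07  1.06 -0.17] w 0.524
```

Call:
arm_command(slide=[[0,0.0005,0],[0,0.0005,0],[0,0.0005,0],[0,0.0005,0],[0,0.0005,0],[0,0.0005,0],[0,0.0005,0],[0,0.0005,0]], angular=[[0,0,0],[0,0,0],[0,0,0],[0,0,0],[0,0,0],[0,0,0],[0,0,0],[0,0,0]], hand=[0.045,0.045,0.045,0.045,0.045,0.045,0.045,0.045])

```text
time: 9.9
tool_pos: [0.564, -0.21, 0.0689]
tcp_rot: [3.127, -0.286, 0.008]
wrist_force: [0.6, 0.4, 0.9]
width: 0.532
```

```bash
python3 - <<'E'
from h import *
st()
E
```

```text
t 9.9 rest-frame mm [-32.47  71.56  68.93] yaw -10.44 tilt [ 0.006  0.001 -1.   ] Frest [0.57 0.51 0.89] w 0.532
```

Call:
arm_command(slide=[[0,0.0005,0],[0,0.0005,0],[0,0.0005,0],[0,0.0005,0],[0,0.0005,0],[0,0.0005,0],[0,0.0005,0],[0,0.0005,0]], angular=[[0,0,0],[0,0,0],[0,0,0],[0,0,0],[0,0,0],[0,0,0],[0,0,0],[0,0,0]], hand=[0.045,0.045,0.045,0.045,0.045,0.045,0.045,0.045])

```text
time: 10.7
tool_pos: [0.5632, -0.2143, 0.069]
tcp_rot: [3.127, -0.285, 0.008]
wrist_force: [0.2, 0.5, -0.4]
width: 0.527
```

```bash
python3 - <<'E'
from h import *
st()
E
```

```text
t 10.7 rest-frame mm [-32.45  67.17  68.95] yaw -10.43 tilt [ 0.006  0.001 -1.   ] Frest [ 0.1  0.5 -0.4] w 0.527
```

Call:
arm_command(slide=[[0,0.0005,0],[0,0.0005,0],[0,0.0005,0],[0,0.0005,0],[0,0.0005,0],[0,0.0005,0],[0,0.0005,0],[0,0.0005,0]], angular=[[0,0,0],[0,0,0],[0,0,0],[0,0,0],[0,0,0],[0,0,0],[0,0,0],[0,0,0]], hand=[0.045,0.045,0.045,0.045,0.045,0.045,0.045,0.045])

```text
time: 11.5
tool_pos: [0.5624, -0.2186, 0.069]
tcp_rot: [3.127, -0.285, 0.008]
wrist_force: [0.1, 1.2, 0.2]
width: 0.526
```

```bash
python3 - <<'E'
from h import *
st()
im=bot.read_camera('scene')[:,:,::-1]; crop('',im,280,160,100,80,7,'pics/s6.png')
E
```

```text
t 11.5 rest-frame mm [-32.46  62.83  68.96] yaw -10.43 tilt [ 0.006  0.001 -1.   ] Frest [-0.13  1.15  0.2 ] w 0.526
```

View pics/s6.png

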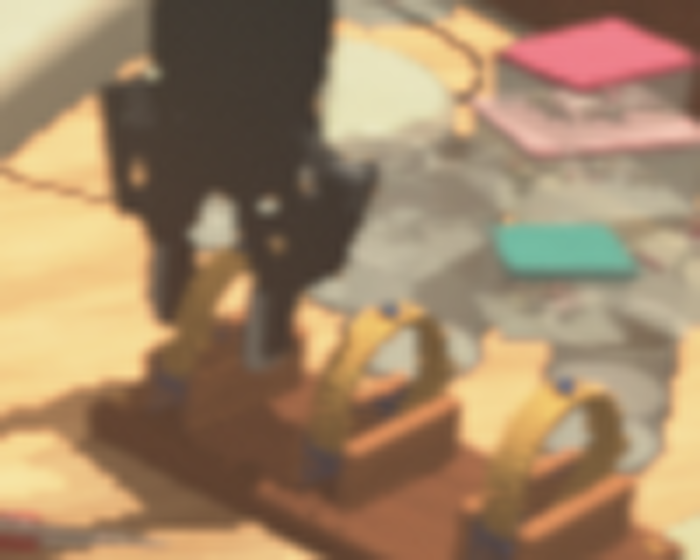

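Call:
arm_command(slide=[[0,0.0005,0],[0,0.0005,0],[0,0.0005,0],[0,0.0005,0],[0,0.0005,0],[0,0.0005,0],[0,0,0],[0,0,0]], angular=[[0,0,0],[0,0,0],[0,0,0],[0,0,0],[0,0,0],[0,0,0],[0,0,0],[0,0,0]], hand=[0.045,0.045,0.045,0.045,0.045,0.045,0.045,0.045])

```text
time: 12.35
tool_pos: [0.5621, -0.2204, 0.0691]
tcp_rot: [-3.128, 0.286, -0.009]
wrist_force: [1.0, 2.6, 0.8]
width: 0.525
```

```bash
python3 - <<'E'
from h import *
st()
E
```

```text
t 12.35 rest-frame mm [-32.44  60.95  69.1 ] yaw -10.45 tilt [ 0.005 -0.001 -1.   ] Frest [0.49 2.69 0.83] w 0.525
```

Call:
arm_command(slide=[[0,-0.006,0],[0,-0.006,-0.01],[0,0,-0.02],[0,0,-0.02],[0,0.005,-0.005],[0,0.02,0],[0,0.025,0],[0,0.015,0]], angular=[[0,0.25,0],[0,0,0],[0,0,0],[0,0,0],[0,0,0],[0,0,0],[0,0,0],[0,0,0]], hand=[0.045,0.045,0.045,0.045,0.045,0.045,0.045,0.045])

```text
time: 13.15
tool_pos: [0.5525, -0.2719, 0.1285]
tcp_rot: [3.126, -0.278, 0.018]
wrist_force: [-0.3, -0.2, -0.5]
width: 0.528
```

```bash
python3 - <<'E'
from h import *
st();plan(rest(-.0325,-.0013,.12),YAW,1)
E
```

```text
t 13.15 rest-frame mm [-32.56   8.6  128.46] yaw -10.15 tilt [ 0.012  0.003 -1.   ] Frest [-0.24 -0.25 -0.51] w 0.528
[-0.0001  0.0099  0.0085] [ 0.14 -0.69  0.32]
```

Call:
arm_command(slide=[[0,0.004,0.005],[0,0.003,0.01],[0,0,0.01],[0,0,0.012],[0,0,0.01],[0,0,0.006],[0,0,0.002],[0,0,0]], angular=[[0,-0.6,0.3],[0,0,0],[0,0,0],[0,0,0],[0,0,0],[0,0,0],[0,0,0],[0,0,0]], hand=[0.045,0.045,0.045,0.045,0.045,0.045,0.045,0.045])

```text
time: 13.95
tool_pos: [0.5488, -0.2772, 0.0647]
tcp_rot: [-3.127, 0.288, 0.009]
wrist_force: [-0.5, 0.5, 0.1]
width: 0.531
```

```bash
python3 - <<'E'
from h import *
st();plan(rest(-.0325,-.0013,.069),YAW,1)
E
```

```text
t 13.95 rest-frame mm [-35.19   2.7   64.71] yaw -10.53 tilt [-0.006 -0.    -1.   ] Frest [-0.57  0.37  0.1 ] w 0.531
[ 0.0027  0.004  -0.0043] [-0.02  0.33 -0.06]
```

Call:
arm_command(slide=[[0.0015,0,-0.002],[0.001,-0.0015,-0.002],[0,-0.002,0],[0,-0.001,0],[0,-0.0005,0],[0,-0.0005,0],[0,-0.0005,0],[0,-0.0005,0]], angular=[[0,0.3,0],[0,0,0],[0,0,0],[0,0,0],[0,0,0],[0,0,0],[0,0,0],[0,0,0]], hand=[0.045,0.045,0.045,0.045,0.045,0.045,0.045,0.045])

```text
time: 14.75
tool_pos: [0.5547, -0.2715, 0.0719]
tcp_rot: [3.127, -0.288, 0.007]
wrist_force: [0.2, -0.2, 0.3]
width: 0.525
```

```bash
python3 - <<'E'
from h import *
st()
E
```

```text
t 14.75 rest-frame mm [-30.44   9.37  71.93] yaw -10.52 tilt [ 0.005  0.001 -1.   ] Frest [ 0.24 -0.15  0.28] w 0.525
```

Call:
arm_command(slide=[[-0.001,-0.0005,0.001],[0,-0.0005,0.001],[0,-0.0005,0],[0,-0.0005,0],[0,-0.0005,0],[0,-0.0005,0],[0,-0.0005,0],[0,-0.0005,0]], angular=[[0,0,0],[0,0,0],[0,0,0],[0,0,0],[0,0,0],[0,0,0],[0,0,0],[0,0,0]], hand=[0.045,0.045,0.045,0.045,0.045,0.045,0.045,0.045])

```text
time: 15.55
tool_pos: [0.5541, -0.267, 0.0693]
tcp_rot: [3.127, -0.288, 0.006]
wrist_force: [-0.7, -0.5, -0.4]
width: 0.527
```

```bash
python3 - <<'E'
from h import *
st()
E
```

```text
t 15.55 rest-frame mm [-31.85  13.7   69.3 ] yaw -10.53 tilt [ 0.004  0.001 -1.   ] Frest [-0.56 -0.61 -0.38] w 0.527
```

Call:
arm_command(slide=[[0,-0.0005,0],[0,-0.0005,0],[0,-0.0005,0],[0,-0.0005,0],[0,-0.0005,0],[0,-0.0005,0],[0,0,0],[0,0,0]], angular=[[0,0,0],[0,0,0],[0,0,0],[0,0,0],[0,0,0],[0,0,0],[0,0,0],[0,0,0]], hand=[0.045,0.045,0.045,0.045,0.045,0.045,0.045,0.045])

```text
time: 16.35
tool_pos: [0.5546, -0.2653, 0.0698]
tcp_rot: [3.125, -0.287, 0.007]
wrist_force: [-0.0, -0.6, 0.6]
width: 0.526
```

```bash
python3 - <<'E'
from h import *
st()
E
```

```text
t 16.35 rest-frame mm [-31.68  15.47  69.81] yaw -10.51 tilt [ 0.005  0.003 -1.   ] Frest [ 0.1  -0.63  0.64] w 0.526
```

Call:
arm_command(slide=[[0,-0.0005,0],[0,-0.0005,0],[0,-0.0005,0],[0,-0.0005,0],[0,-0.0005,0],[0,-0.0005,0],[0,-0.0005,0],[0,-0.0005,0]], angular=[[0,0,0],[0,0,0],[0,0,0],[0,0,0],[0,0,0],[0,0,0],[0,0,0],[0,0,0]], hand=[0.045,0.045,0.045,0.045,0.045,0.045,0.045,0.045])

```text
time: 17.15
tool_pos: [0.5547, -0.2645, 0.0699]
tcp_rot: [3.119, -0.285, 0.006]
wrist_force: [-1.2, -5.0, -0.7]
width: 0.527
```

```bash
python3 - <<'E'
from h import *
st()
E
```

```text
t 17.15 rest-frame mm [-31.72  16.3   69.85] yaw -10.45 tilt [ 0.005  0.009 -1.   ] Frest [-0.25 -5.12 -0.66] w 0.527
```

Call:
arm_command(slide=[[0,0.002,0],[0,0.004,0],[0,0.005,0.0005],[0,0.005,0],[0,0.004,0],[0,0.002,0],[0,0.001,0],[0,0.0005,0]], angular=[[0,0,0],[0,0,0],[0,0,0],[0,0,0],[0,0,0],[0,0,0],[0,0,0],[0,0,0]], hand=[0.045,0.045,0.045,0.045,0.045,0.045,0.045,0.045])

```text
time: 17.95
tool_pos: [0.5506, -0.2865, 0.0689]
tcp_rot: [3.125, -0.288, 0.006]
wrist_force: [0.4, 0.5, -0.5]
width: 0.526
```

```bash
python3 - <<'E'
from h import *
st()
E
```

```text
t 17.95 rest-frame mm [-31.74  -6.09  68.92] yaw -10.53 tilt [ 0.004  0.003 -1.   ] Frest [ 0.3   0.52 -0.52] w 0.526
```

Call:
arm_command(slide=[[0,0.001,0],[0,0.001,0],[0,0.001,0],[0,0.0005,0],[0,0.0005,0],[0,0.0005,0],[0,0.0005,0],[0,0.0005,0]], angular=[[0,0,0],[0,0,0],[0,0,0],[0,0,0],[0,0,0],[0,0,0],[0,0,0],[0,0,0]], hand=[0.045,0.045,0.045,0.045,0.045,0.045,0.045,0.045])

```text
time: 18.75
tool_pos: [0.5496, -0.2919, 0.069]
tcp_rot: [3.125, -0.287, 0.006]
wrist_force: [-0.7, -1.1, 0.4]
width: 0.526
```

```bash
python3 - <<'E'
from h import *
st()
E
```

```text
t 18.75 rest-frame mm [-31.75 -11.62  68.98] yaw -10.51 tilt [ 0.004  0.003 -1.   ] Frest [-0.46 -1.18  0.36] w 0.526
```

Call:
arm_command(slide=[[0,0.0005,0],[0,0.0005,0],[0,0.0005,0],[0,0.0005,0],[0,0.0005,0],[0,0.0005,0],[0,0.0005,0],[0,0.0005,0]], angular=[[0,0,0],[0,0,0],[0,0,0],[0,0,0],[0,0,0],[0,0,0],[0,0,0],[0,0,0]], hand=[0.045,0.045,0.045,0.045,0.045,0.045,0.045,0.045])

```text
time: 19.55
tool_pos: [0.5488, -0.2962, 0.069]
tcp_rot: [3.125, -0.287, 0.006]
wrist_force: [-1.3, 0.2, 0.5]
width: 0.527
```

```bash
python3 - <<'E'
from h import *
st()
E
```

```text
t 19.55 rest-frame mm [-31.75 -15.95  69.01] yaw -10.51 tilt [ 0.004  0.003 -1.   ] Frest [-1.35 -0.09  0.46] w 0.527
```

Call:
arm_command(slide=[[0,0.0005,0],[0,0.0005,0],[0,0.0005,0],[0,0.0005,0],[0,0.0005,0],[0,0.0005,0],[0,0,0],[0,0,0]], angular=[[0,0,0],[0,0,0],[0,0,0],[0,0,0],[0,0,0],[0,0,0],[0,0,0],[0,0,0]], hand=[0.045,0.045,0.045,0.045,0.045,0.045,0.045,0.045])

```text
time: 20.35
tool_pos: [0.5484, -0.2983, 0.0692]
tcp_rot: [3.127, -0.288, 0.006]
wrist_force: [1.3, 1.7, 1.1]
width: 0.525
```

```bash
python3 - <<'E'
from h import *
st()
E
```

```text
t 20.35 rest-frame mm [-31.83 -18.14  69.21] yaw -10.53 tilt [ 0.004  0.001 -1.   ] Frest [0.96 1.92 1.08] w 0.525
```

Call:
arm_command(slide=[[0,0.0005,0],[0,0.0005,0],[0,0.0005,0],[0,0.0005,0],[0,0.0005,0],[0,0,0],[0,0,0],[0,0,0]], angular=[[0,0,0],[0,0,0],[0,0,0],[0,0,0],[0,0,0],[0,0,0],[0,0,0],[0,0,0]], hand=[0.045,0.045,0.045,0.045,0.045,0.045,0.045,0.045])

```text
time: 21.15
tool_pos: [0.5482, -0.299, 0.0692]
tcp_rot: [-3.127, 0.289, -0.006]
wrist_force: [-0.3, 2.9, 1.0]
width: 0.526
```

```bash
python3 - <<'E'
from h import *
st()
E
```

```text
t 21.15 rest-frame mm [-31.91 -18.84  69.21] yaw -10.55 tilt [ 0.003 -0.002 -1.   ] Frest [-0.78  2.81  1.01] w 0.526
```

Call:
arm_command(slide=[[0,-0.006,0],[0,-0.006,-0.01],[0,0,-0.02],[0,0,-0.02],[0,0.005,-0.005],[0,0.02,0],[0,0.025,0],[0,0.02,0]], angular=[[0,0,0],[0,0,0],[0,0,0],[0,0,0],[0,0,0],[0,0,0],[0,0,0],[0,0,0]], hand=[0.045,0.045,0.045,0.045,0.045,0.045,0.045,0.045])

```text
time: 21.95
tool_pos: [0.5376, -0.3578, 0.1284]
tcp_rot: [3.123, -0.279, 0.007]
wrist_force: [0.4, 0.2, -0.5]
width: 0.526
```

```bash
python3 - <<'E'
from h import *
st();plan(rest(-.0325,-.0863,.12),YAW,1)
E
```

```text
t 21.95 rest-frame mm [-31.56 -78.54 128.39] yaw -10.2 tilt [ 0.005  0.005 -1.   ] Frest [ 0.37  0.27 -0.5 ] w 0.526
[-0.001   0.0077  0.0084] [ 0.31 -0.3   0.27]
```

Call:
arm_command(slide=[[0,0.004,0.005],[0,0.003,0.008],[0,0,0.01],[0,0,0.012],[0,0,0.01],[0,0,0.005],[0,0,0],[0,0,0]], angular=[[0.3,-0.3,0.3],[0,0,0],[0,0,0],[0,0,0],[0,0,0],[0,0,0],[0,0,0],[0,0,0]], hand=[0.045,0.045,0.045,0.045,0.045,0.045,0.045,0.045])

```text
time: 22.75
tool_pos: [0.5339, -0.3637, 0.0699]
tcp_rot: [-3.124, 0.29, 0.01]
wrist_force: [0.2, 0.1, 0.4]
width: 0.527
```

```bash
python3 - <<'E'
from h import *
st();plan(rest(-.0325,-.0863,.069),YAW,1)
E
```

```text
t 22.75 rest-frame mm [-34.17 -85.04  69.87] yaw -10.62 tilt [-0.007 -0.003 -1.   ] Frest [0.16 0.16 0.37] w 0.527
[0.0017 0.0013 0.0009] [-0.2   0.38 -0.15]
```

Call:
arm_command(slide=[[0.001,-0.001,0],[0.0005,-0.002,0],[0,-0.002,0],[0,-0.002,0],[0,-0.001,0],[0,-0.0005,0],[0,-0.0005,0],[0,-0.0005,0]], angular=[[-0.2,0.4,0],[0,0,0],[0,0,0],[0,0,0],[0,0,0],[0,0,0],[0,0,0],[0,0,0]], hand=[0.045,0.045,0.045,0.045,0.045,0.045,0.045,0.045])

```text
time: 23.55
tool_pos: [0.5392, -0.3545, 0.0728]
tcp_rot: [3.125, -0.29, 0.008]
wrist_force: [0.3, 0.1, -0.1]
width: 0.525
```

```bash
python3 - <<'E'
from h import *
st()
E
```

```text
t 23.55 rest-frame mm [-30.65 -75.1   72.76] yaw -10.59 tilt [ 0.005  0.002 -1.   ] Frest [ 0.25  0.1  -0.12] w 0.525
```

Call:
arm_command(slide=[[-0.001,-0.0005,0.0015],[0,-0.0005,0.001],[0,-0.0005,0],[0,-0.0005,0],[0,-0.0005,0],[0,-0.0005,0],[0,-0.0005,0],[0,-0.0005,0]], angular=[[0,0,0],[0,0,0],[0,0,0],[0,0,0],[0,0,0],[0,0,0],[0,0,0],[0,0,0]], hand=[0.045,0.045,0.045,0.045,0.045,0.045,0.045,0.045])

```text
time: 24.35
tool_pos: [0.5387, -0.3502, 0.0697]
tcp_rot: [3.125, -0.29, 0.007]
wrist_force: [-0.6, 0.3, -0.4]
width: 0.524
```

```bash
python3 - <<'E'
from h import *
st()
E
```

```text
t 24.35 rest-frame mm [-31.93 -70.95  69.7 ] yaw -10.61 tilt [ 0.005  0.002 -1.   ] Frest [-0.68  0.22 -0.4 ] w 0.524
```

Call:
arm_command(slide=[[0,-0.0005,0],[0,-0.0005,0],[0,-0.0005,0],[0,-0.0005,0],[0,-0.0005,0],[0,-0.0005,0],[0,-0.0005,0],[0,-0.0005,0]], angular=[[0,0,0],[0,0,0],[0,0,0],[0,0,0],[0,0,0],[0,0,0],[0,0,0],[0,0,0]], hand=[0.045,0.045,0.045,0.045,0.045,0.045,0.045,0.045])

```text
time: 25.15
tool_pos: [0.5392, -0.3484, 0.0703]
tcp_rot: [3.122, -0.289, 0.008]
wrist_force: [-1.3, -3.2, -1.0]
width: 0.53
```

```bash
python3 - <<'E'
from h import *
st()
E
```

```text
t 25.15 rest-frame mm [-31.77 -69.06  70.29] yaw -10.57 tilt [ 0.006  0.006 -1.   ] Frest [-0.73 -3.43 -1.02] w 0.53
```

Call:
arm_command(slide=[[0,0.003,0],[0,0.005,0],[0,0.006,0.0005],[0,0.006,0],[0,0.004,0],[0,0.002,0],[0,0.001,0],[0,0.0005,0]], angular=[[0,0,0],[0,0,0],[0,0,0],[0,0,0],[0,0,0],[0,0,0],[0,0,0],[0,0,0]], hand=[0.045,0.045,0.045,0.045,0.045,0.045,0.045,0.045])

```text
time: 25.95
tool_pos: [0.5339, -0.3761, 0.0693]
tcp_rot: [3.125, -0.291, 0.008]
wrist_force: [-0.9, 0.0, -0.2]
width: 0.527
```

```bash
python3 - <<'E'
from h import *
st()
E
```

```text
t 25.95 rest-frame mm [-31.87 -97.23  69.33] yaw -10.64 tilt [ 0.005  0.002 -1.   ] Frest [-0.93 -0.14 -0.22] w 0.527
```

Call:
arm_command(slide=[[0,0.0005,0],[0,0.0005,0],[0,0.0005,0],[0,0.0005,0],[0,0.0005,0],[0,0.0005,0],[0,0.0005,0],[0,0.0005,0]], angular=[[0,0,0],[0,0,0],[0,0,0],[0,0,0],[0,0,0],[0,0,0],[0,0,0],[0,0,0]], hand=[0.045,0.045,0.045,0.045,0.045,0.045,0.045,0.045])

```text
time: 26.75
tool_pos: [0.5333, -0.3796, 0.0693]
tcp_rot: [3.126, -0.29, 0.008]
wrist_force: [0.3, 0.8, -0.1]
width: 0.531
```

```bash
python3 - <<'E'
from h import *
st()
E
```

```text
t 26.75 rest-frame mm [ -31.89 -100.83   69.33] yaw -10.6 tilt [ 0.005  0.002 -1.   ] Frest [ 0.11  0.86 -0.11] w 0.531
```

Call:
arm_command(slide=[[0,0.0005,0],[0,0.0005,0],[0,0.0005,0],[0,0.0005,0],[0,0.0005,0],[0,0.0005,0],[0,0.0005,0],[0,0.0005,0]], angular=[[0,0,0],[0,0,0],[0,0,0],[0,0,0],[0,0,0],[0,0,0],[0,0,0],[0,0,0]], hand=[0.045,0.045,0.045,0.045,0.045,0.045,0.045,0.045])

```text
time: 27.55
tool_pos: [0.5327, -0.3824, 0.0696]
tcp_rot: [-3.128, 0.291, -0.007]
wrist_force: [0.0, 3.0, 1.6]
width: 0.522
```

```bash
python3 - <<'E'
from h import *
st()
im=bot.read_camera('scene')[:,:,::-1]; crop('',im,280,160,110,90,7,'pics/s7.png')
E
```

```text
t 27.55 rest-frame mm [ -31.99 -103.66   69.58] yaw -10.62 tilt [ 0.004 -0.    -1.   ] Frest [-0.53  2.93  1.61] w 0.522
```

View pics/s7.png

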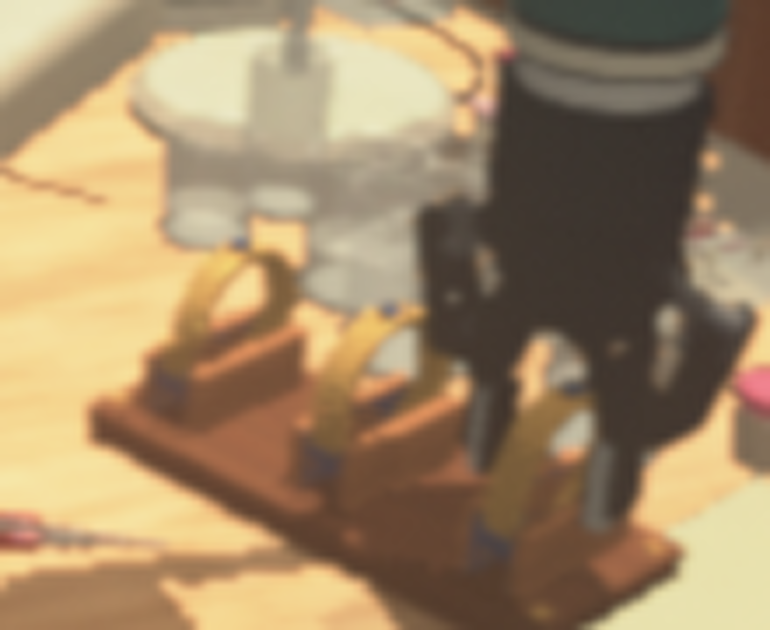

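Call:
arm_command(slide=[[0,-0.006,0],[0,-0.006,-0.01],[0,0,-0.02],[0,0,-0.02],[0,-0.005,-0.01],[0.005,-0.025,0],[0.005,-0.035,0],[0.005,-0.035,0]], angular=[[0,0,0],[0,0,0],[0,0,0],[0,0,0],[0,0,0],[0,0,0],[0,0,0],[0,0,0]], hand=[0.045,0.045,0.045,0.045,0.045,0.045,0.045,0.045])

```text
time: 28.4
tool_pos: [0.5685, -0.2757, 0.1349]
tcp_rot: [3.121, -0.299, 0.013]
wrist_force: [0.3, -0.2, 0.7]
width: 0.527
```

```bash
python3 - <<'E'
from h import *
st();plan(rest(0,.0837,.125),YAW,1)
E
```

```text
t 28.4 rest-frame mm [-16.18   7.79 134.86] yaw -10.95 tilt [ 0.009  0.005 -1.   ] Frest [ 0.38 -0.13  0.65] w 0.527
[ 0.0155 -0.0761  0.0096] [ 0.3  -0.49 -0.48]
```

Call:
arm_command(slide=[[0.006,-0.03,0.002],[0.005,-0.02,0.002],[0.003,-0.008,0],[0,-0.002,0],[0,0,0],[0,0,0],[0,0,0],[0,0,0]], angular=[[0.3,-0.5,-0.5],[0,0,0],[0,0,0],[0,0,0],[0,0,0],[0,0,0],[0,0,0],[0,0,0]], hand=[0.045,0.045,0.045,0.045,0.045,0.045,0.045,0.045])

```text
time: 29.2
tool_pos: [0.5945, -0.2145, 0.1328]
tcp_rot: [3.127, -0.28, 0.003]
wrist_force: [-0.3, 0.6, -0.8]
width: 0.525
```

```bash
python3 - <<'E'
from h import *
st();plan(rest(0,.0837,.125),YAW,1)
E
```

```text
t 29.2 rest-frame mm [ -1.68  72.71 132.82] yaw -10.25 tilt [ 0.002  0.002 -1.   ] Frest [-0.39  0.57 -0.8 ] w 0.525
[ 0.0017 -0.011   0.0078] [ 0.09 -0.12  0.22]
```

Call:
arm_command(slide=[[0.001,-0.006,0],[0.0005,-0.004,0.004],[0,0,0.008],[0,0,0.01],[0,0,0.012],[0,0,0.01],[0,0,0.004],[0,0,0]], angular=[[0.1,-0.1,0.2],[0,0,0],[0,0,0],[0,0,0],[0,0,0],[0,0,0],[0,0,0],[0,0,0]], hand=[0.045,0.045,0.045,0.045,0.045,0.045,0.045,0.045])

```text
time: 30.0
tool_pos: [0.5963, -0.2049, 0.0785]
tcp_rot: [-3.127, 0.289, 0.005]
wrist_force: [-0.2, 0.5, -0.3]
width: 0.529
```

```bash
python3 - <<'E'
from h import *
st();plan(rest(0,.0837,.073),YAW,1)
im=bot.read_camera('scene')[:,:,::-1]; crop('',im,280,160,110,90,7,'pics/s8.png')
E
```

```text
t 30.0 rest-frame mm [-1.69 82.47 78.51] yaw -10.58 tilt [-0.003 -0.001 -1.   ] Frest [-0.31  0.42 -0.27] w 0.529
[ 0.0017 -0.0012  0.0055] [-0.04  0.18 -0.11]
```

View pics/s8.png

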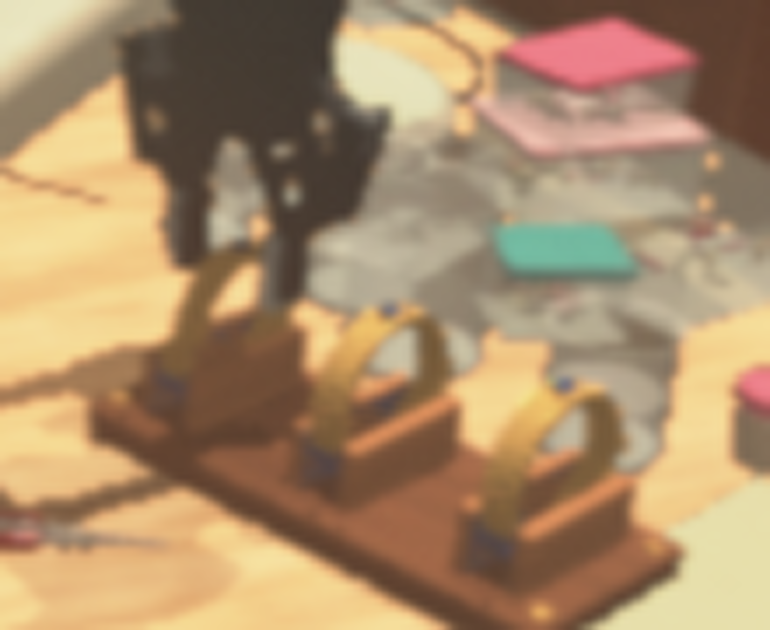

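Call:
arm_command(slide=[[0.001,-0.001,0.002],[0.0005,0,0.002],[0,0,0],[0,0,0],[0,0,0],[0,0,0],[0,0,0],[0,0,0]], angular=[[0,0.2,0],[0,0,0],[0,0,0],[0,0,0],[0,0,0],[0,0,0],[0,0,0],[0,0,0]], hand=[0.045,0.045,0.045,0.04,0.035,0.032,0.03,0.028])

```text
time: 30.85
tool_pos: [0.6, -0.2049, 0.077]
tcp_rot: [3.128, -0.29, 0.008]
wrist_force: [0.1, 0.1, -0.2]
width: 0.33
```

```bash
python3 - <<'E'
from h import *
st();plan(rest(0,.0837,.073),YAW,1)
E
```

```text
t 30.85 rest-frame mm [ 1.94 83.14 77.01] yaw -10.58 tilt [ 0.005  0.    -1.   ] Frest [ 0.03  0.15 -0.21] w 0.33
[-0.002  -0.0006  0.004 ] [ 0.01 -0.3  -0.11]
```

Call:
arm_command(slide=[[-0.001,-0.0005,0.002],[0,0,0.001],[0,0,0],[0,0,0],[0,0,0],[0,0,0],[0,0,0],[0,0,0]], angular=[[0,0,0],[0,0,0],[0,0,0],[0,0,0],[0,0,0],[0,0,0],[0,0,0],[0,0,0]], hand=[0.026,0.024,0.022,0.02,0.018,0.014,0.01,0.006], squeeze=35)

```text
time: 31.65
tool_pos: [0.5988, -0.2041, 0.0736]
tcp_rot: [3.128, -0.29, 0.008]
wrist_force: [-0.1, -0.5, 0.6]
width: 0.173
```

```bash
python3 - <<'E'
from h import *
st()
E
```

```text
t 31.65 rest-frame mm [ 0.69 83.68 73.65] yaw -10.58 tilt [ 0.005  0.    -1.   ] Frest [-0.03 -0.46  0.55] w 0.173
```

Call:
arm_command(slide=[[0,0,0],[0,0,-0.001],[0,0,-0.002],[0,0,-0.003],[0,0,-0.003],[0,0,-0.003],[0,0,-0.003],[0,0,-0.003]], angular=[[0,0,0],[0,0,0],[0,0,0],[0,0,0],[0,0,0],[0,0,0],[0,0,0],[0,0,0]], hand=[0.006,0.006,0.006,0.006,0.006,0.006,0.006,0.006])

```text
time: 32.45
tool_pos: [0.598, -0.2038, 0.0921]
tcp_rot: [3.128, -0.29, 0.005]
wrist_force: [-0.8, -0.4, -0.6]
width: 0.177
```

```bash
python3 - <<'E'
from h import *
st()
im=bot.read_camera('scene')[:,:,::-1]; crop('',im,280,160,110,90,7,'pics/s9.png')
E
```

```text
t 32.45 rest-frame mm [-0.23 83.79 92.08] yaw -10.58 tilt [ 0.003 -0.    -1.   ] Frest [-0.72 -0.53 -0.58] w 0.177
```

View pics/s9.png

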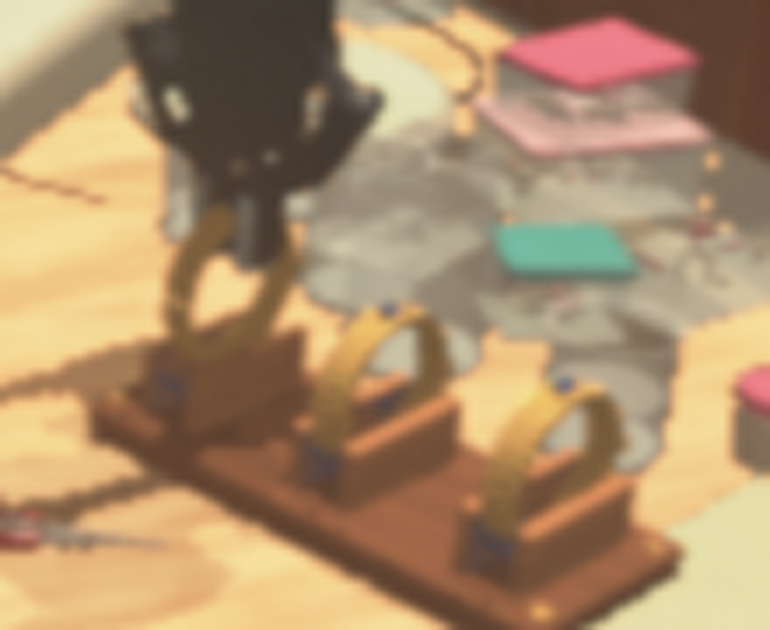

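Call:
arm_command(slide=[[0,0,-0.005],[0,0,-0.008],[0,0,-0.012],[0,0,-0.012],[0,0,-0.012],[-0.01,0,-0.008],[-0.02,0,-0.003],[-0.03,0,0]], angular=[[0,0,0],[0,0,0],[0,0,0],[0,0,0],[0,0,0],[0,0,0],[0,0,0],[0,0,0]], hand=[0.006,0.006,0.006,0.006,0.006,0.006,0.006,0.006])

```text
time: 33.3
tool_pos: [0.5413, -0.1937, 0.1615]
tcp_rot: [3.126, -0.288, 0.018]
wrist_force: [-0.6, -0.7, 0.5]
width: 0.18
```

```bash
python3 - <<'E'
from h import *
st();s=bot.read_state()['tool_pos'];print(s);plan((.41,-.17,.175),np.radians(-8),4)
E
```

```text
t 33.3 rest-frame mm [-57.74  83.42 161.46] yaw -10.53 tilt [ 0.011  0.001 -1.   ] Frest [-0.5  -0.84  0.46] w 0.18
[ 0.54133457 -0.19374904  0.16145944]
[-0.0333  0.0002 -0.0038] [ 0.02 -0.16 -0.63]
[-0.0333 -0.0002 -0.0037] [ 0.02 -0.16 -0.63]
[-0.0333 -0.0006 -0.0036] [ 0.02 -0.16 -0.63]
[-0.0333 -0.0009 -0.0035] [ 0.02 -0.16 -0.63]
```

Call:
arm_command(slide=[[-0.03,0,-0.003],[-0.03,0,-0.003],[-0.03,0,-0.003],[-0.02,-0.005,-0.003],[-0.005,-0.015,0],[0,-0.025,0],[0,-0.03,0],[0,-0.03,0]], angular=[[0,-0.6,0],[0,0,-0.6],[0,0,-0.6],[0,0,-0.6],[0,0,-0.6],[0,0,0],[0,0,0],[0,0,0]], hand=[0.006,0.006,0.006,0.006,0.006,0.006,0.006,0.006])

```text
time: 34.1
tool_pos: [0.4328, -0.0657, 0.1774]
tcp_rot: [3.13, -0.232, 0.007]
wrist_force: [0.2, -0.0, -0.5]
width: 0.173
```

```bash
python3 - <<'E'
from h import *
st();s=bot.read_state()['tool_pos'];print(s);plan((.41,.147,.175),np.radians(-3),8)
E
```

```text
t 34.1 rest-frame mm [-187.71  189.6   177.41] yaw -8.46 tilt [ 0.005  0.003 -1.   ] Frest [ 0.15  0.02 -0.48] w 0.173
[ 0.43281769 -0.06571712  0.17740953]
[-0.0067 -0.0259  0.0002] [ 0.02 -0.03 -0.68]
[-0.0064 -0.026   0.0002] [ 0.02 -0.03 -0.68]
[-0.0061 -0.026   0.0002] [ 0.02 -0.03 -0.68]
[-0.0058 -0.0261  0.0002] [ 0.02 -0.03 -0.68]
[-0.0055 -0.0262  0.0003] [ 0.02 -0.03 -0.68]
[-0.0052 -0.0262  0.0003] [ 0.02 -0.03 -0.68]
[-0.0049 -0.0263  0.0003] [ 0.02 -0.03 -0.68]
[-0.0046 -0.0264  0.0003] [ 0.02 -0.03 -0.68]
```

Call:
arm_command(slide=[[-0.012,-0.02,-0.003],[-0.008,-0.025,-0.003],[-0.004,-0.03,0],[-0.002,-0.03,0],[0,-0.03,0],[0,-0.025,0],[0.01,-0.015,0],[0.015,-0.005,0]], angular=[[0,0,-0.7],[0,0,-0.7],[0,0,-0.7],[0,0,-0.7],[0,0,-0.7],[0,0,-0.7],[0,0,-0.7],[0,0,-0.5]], hand=[0.006,0.006,0.006,0.006,0.006,0.006,0.006,0.006])

```text
time: 34.9
tool_pos: [0.4499, 0.1314, 0.1874]
tcp_rot: [-3.139, 0.067, -0.019]
wrist_force: [-0.7, 0.1, -1.1]
width: 0.175
```

```bash
python3 - <<'E'
from h import *
st();s=bot.read_state()['tool_pos'];print(s);plan((.494,.147,.15),np.radians(-3),4)
im=bot.read_camera('scene')[:,:,::-1]; crop('',im,150,80,160,140,4,'pics/s10.png')
E
```

```text
t 34.9 rest-frame mm [-206.72  386.5   187.35] yaw -2.44 tilt [ 0.012 -0.002 -1.   ] Frest [-0.75 -0.02 -1.14] w 0.175
[0.44991381 0.13135761 0.1873526 ]
[ 0.0107 -0.0044  0.0095] [-0.03 -0.17  0.14]
[ 0.0108 -0.0044  0.0094] [-0.03 -0.17  0.14]
[ 0.0108 -0.0044  0.0094] [-0.03 -0.17  0.14]
[ 0.0108 -0.0045  0.0094] [-0.03 -0.17  0.14]
```

View pics/s10.png

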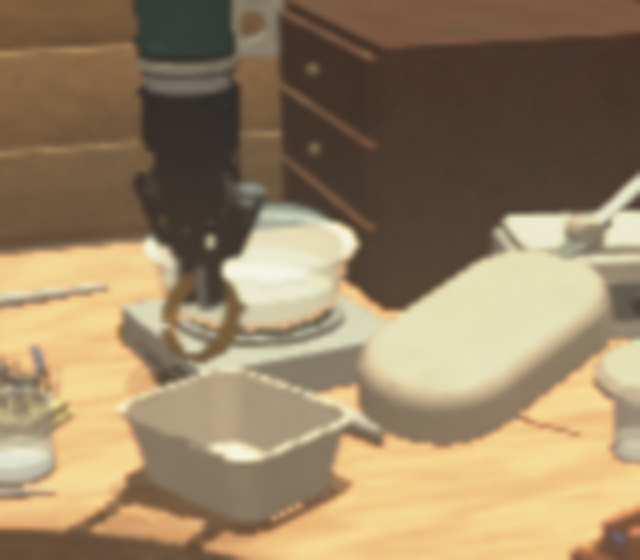

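Call:
arm_command(slide=[[0.012,-0.005,0.002],[0.012,-0.005,0.004],[0.008,-0.004,0.006],[0.003,-0.001,0.006],[0,0,0.003],[0,0,0],[0,0,0],[0,0,0]], angular=[[0,-0.6,0.5],[0,0,0],[0,0,0],[0,0,0],[0,0,0],[0,0,0],[0,0,0],[0,0,0]], hand=[0.006,0.006,0.006,0.006,0.006,0.006,0.006,0.006])

```text
time: 35.75
tool_pos: [0.4878, 0.1467, 0.1651]
tcp_rot: [-3.139, 0.079, -0.002]
wrist_force: [1.0, 0.4, -0.6]
width: 0.175
```

```bash
python3 - <<'E'
from h import *
s=bot.read_state()['tool_pos'];print(s);plan((.494,.147,.066),np.radians(-3),4)
E
```

```text
[0.48779136 0.14672504 0.16514373]
[ 0.0015 -0.0001  0.0248] [-0.03 -0.02  0.03]
[ 0.0015 -0.0001  0.0248] [-0.03 -0.02  0.03]
[ 0.0015 -0.0001  0.0248] [-0.03 -0.02  0.03]
[ 0.0015 -0.0001  0.0248] [-0.03 -0.02  0.03]
```

Call:
arm_command(slide=[[0.002,0,0.008],[0.002,0,0.012],[0.002,0,0.014],[0,0,0.014],[0,0,0.012],[0,0,0.008],[0,0,0.004],[0,0,0]], angular=[[0,0,0],[0,0,0],[0,0,0],[0,0,0],[0,0,0],[0,0,0],[0,0,0],[0,0,0]], hand=[0.006,0.006,0.006,0.006,0.006,0.006,0.006,0.006])

```text
time: 36.55
tool_pos: [0.4932, 0.1458, 0.0856]
tcp_rot: [-3.139, 0.08, 0.001]
wrist_force: [-0.2, 0.4, -0.8]
width: 0.179
```

```bash
python3 - <<'E'
from h import *
st();s=bot.read_state()['tool_pos'];print(s)
im=bot.read_camera('scene')[:,:,::-1]; crop('',im,160,130,110,90,7,'pics/s11.png')
im=bot.read_camera('top')[:,:,::-1]; crop('',im,120,140,120,90,6,'pics/t11.png')
E
```

```text
t 36.55 rest-frame mm [-166.73  408.55   85.62] yaw -2.92 tilt [-0.    -0.001 -1.   ] Frest [-0.24  0.32 -0.8 ] w 0.179
[0.49324701 0.14577957 0.08561709]
```

View pics/s11.png

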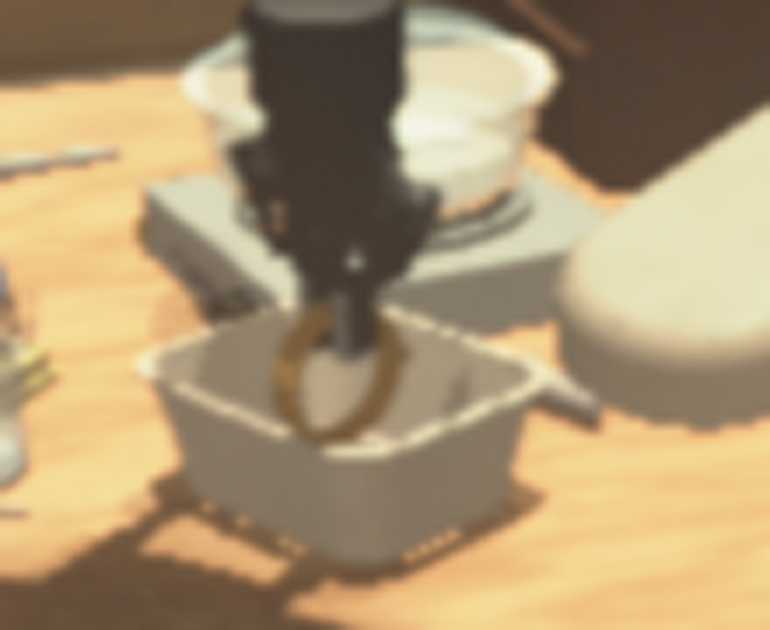

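View pics/t11.png

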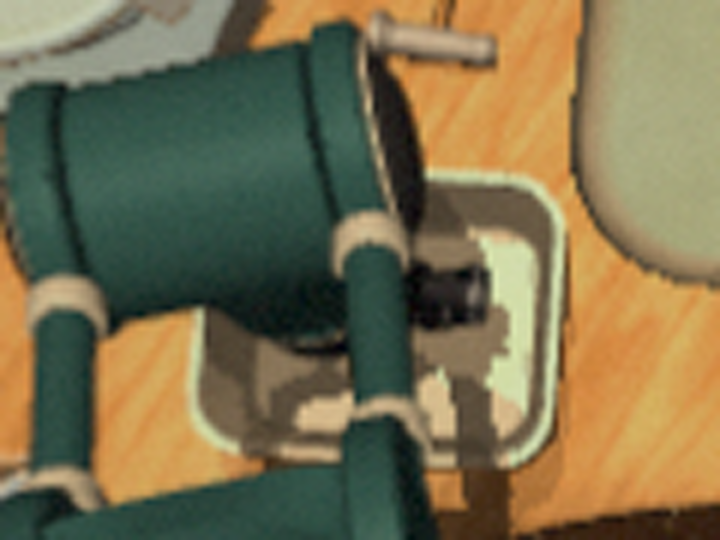

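Call:
arm_command(slide=[[0,0,0.003],[0,0,0.004],[0,0,0.004],[0,0,0.003],[0,0,0.002],[0,0,0.001],[0,0,0.001],[0,0,0.001]], angular=[[0,0,0],[0,0,0],[0,0,0],[0,0,0],[0,0,0],[0,0,0],[0,0,0],[0,0,0]], hand=[0.006,0.006,0.006,0.006,0.006,0.006,0.006,0.006])

```text
time: 37.45
tool_pos: [0.4961, 0.1466, 0.0685]
tcp_rot: [-3.137, 0.08, -0.01]
wrist_force: [0.5, -0.2, -0.7]
width: 0.175
```

```bash
python3 - <<'E'
from h import *
st()
E
```

```text
t 37.45 rest-frame mm [-164.09  409.85   68.51] yaw -2.92 tilt [ 0.006 -0.003 -1.   ] Frest [ 0.5 -0.1 -0.7] w 0.175
```

Call:
arm_command(slide=[[0,0,0.0005],[0,0,0.0005],[0,0,0.0005],[0,0,0.0005],[0,0,0.0005],[0,0,0.0005],[0,0,0.0005],[0,0,0.0005]], angular=[[0,0,0],[0,0,0],[0,0,0],[0,0,0],[0,0,0],[0,0,0],[0,0,0],[0,0,0]], hand=[0.006,0.006,0.006,0.006,0.006,0.006,0.006,0.006])

```text
time: 38.25
tool_pos: [0.4964, 0.1467, 0.0644]
tcp_rot: [-3.137, 0.08, -0.011]
wrist_force: [-0.9, -0.3, -1.1]
width: 0.177
```

```bash
python3 - <<'E'
from h import *
st()
E
```

```text
t 38.25 rest-frame mm [-163.8   410.     64.45] yaw -2.92 tilt [ 0.007 -0.003 -1.   ] Frest [-0.84 -0.44 -1.08] w 0.177
```

Call:
arm_command(slide=[[0,0,0.0005],[0,0,0.0005],[0,0,0.0005],[0,0,0.0005],[0,0,0.0005],[0,0,0.0005],[0,0,0],[0,0,0]], angular=[[0,0,0],[0,0,0],[0,0,0],[0,0,0],[0,0,0],[0,0,0],[0,0,0],[0,0,0]], hand=[0.006,0.006,0.006,0.006,0.006,0.006,0.006,0.006])

```text
time: 39.05
tool_pos: [0.4963, 0.1466, 0.0611]
tcp_rot: [-3.137, 0.08, -0.01]
wrist_force: [0.9, 0.3, -0.5]
width: 0.18
```

```bash
python3 - <<'E'
from h import *
st()
E
```

```text
t 39.05 rest-frame mm [-163.84  409.97   61.05] yaw -2.91 tilt [ 0.006 -0.003 -1.   ] Frest [ 0.85  0.43 -0.53] w 0.18
```

Call:
arm_command(slide=[[0,0,0.0005],[0,0,0.0005],[0,0,0.0005],[0,0,0.0005],[0,0,0.0005],[0,0,0.0005],[0,0,0],[0,0,0]], angular=[[0,0,0],[0,0,0],[0,0,0],[0,0,0],[0,0,0],[0,0,0],[0,0,0],[0,0,0]], hand=[0.006,0.006,0.006,0.006,0.006,0.006,0.006,0.006])

```text
time: 39.85
tool_pos: [0.4966, 0.1467, 0.058]
tcp_rot: [-3.137, 0.08, -0.011]
wrist_force: [-0.3, -0.7, -0.9]
width: 0.175
```

```bash
python3 - <<'E'
from h import *
st()
im=bot.read_camera('scene')[:,:,::-1]; crop('',im,160,130,110,90,7,'pics/s12.png')
E
```

```text
t 39.85 rest-frame mm [-163.62  410.05   58.03] yaw -2.92 tilt [ 0.007 -0.003 -1.   ] Frest [-0.14 -0.75 -0.88] w 0.175
```

View pics/s12.png

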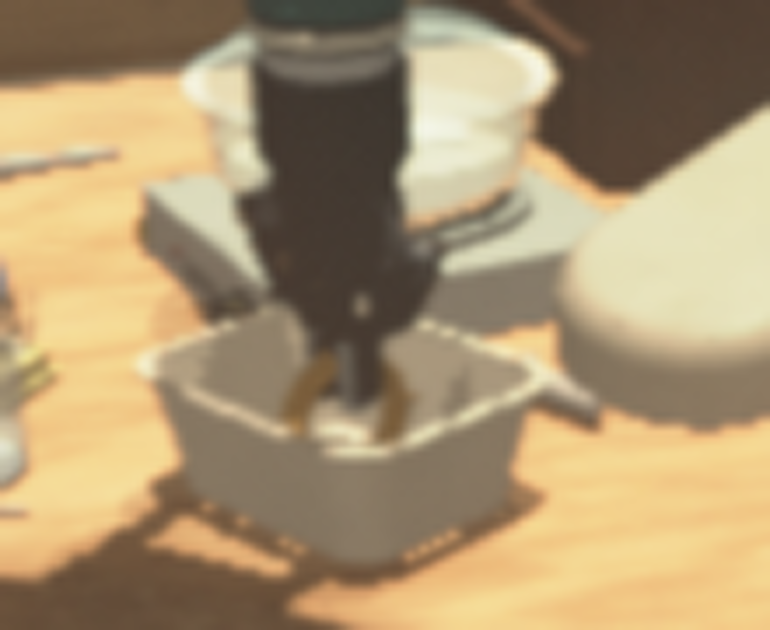

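Call:
arm_command(slide=[[0,0,0.0005],[0,0,0.0005],[0,0,0.0005],[0,0,0.0005],[0,0,0.0005],[0,0,0.0005],[0,0,0.0005],[0,0,0.0005]], angular=[[0,0,0],[0,0,0],[0,0,0],[0,0,0],[0,0,0],[0,0,0],[0,0,0],[0,0,0]], hand=[0.006,0.006,0.006,0.006,0.006,0.006,0.006,0.006])

```text
time: 40.7
tool_pos: [0.4979, 0.1472, 0.0576]
tcp_rot: [-3.137, 0.08, -0.014]
wrist_force: [-1.8, -0.8, 5.9]
width: 0.174
```

```bash
python3 - <<'E'
from h import *
st()
E
```

```text
t 40.7 rest-frame mm [-162.39  410.75   57.59] yaw -2.92 tilt [ 0.009 -0.004 -1.   ] Frest [-1.57 -1.15  5.92] w 0.174
```

Call:
arm_command(slide=[[0,0,-0.0003],[0,0,0],[0,0,0],[0,0,0],[0,0,0],[0,0,0],[0,0,0],[0,0,0]], angular=[[0,0,0],[0,0,0],[0,0,0],[0,0,0],[0,0,0],[0,0,0],[0,0,0],[0,0,0]], hand=[0.006,0.01,0.014,0.016,0.018,0.019,0.02,0.022], squeeze=20)

```text
time: 41.5
tool_pos: [0.4975, 0.147, 0.0567]
tcp_rot: [-3.137, 0.08, -0.013]
wrist_force: [-0.1, -0.5, 0.1]
width: 0.261
```

```bash
python3 - <<'E'
from h import *
st()
im=bot.read_camera('scene')[:,:,::-1]; crop('',im,160,130,110,90,7,'pics/s13.png')
E
```

```text
t 41.5 rest-frame mm [-162.75  410.57   56.73] yaw -2.93 tilt [ 0.008 -0.004 -1.   ] Frest [ 0.03 -0.47  0.13] w 0.261
```

View pics/s13.png

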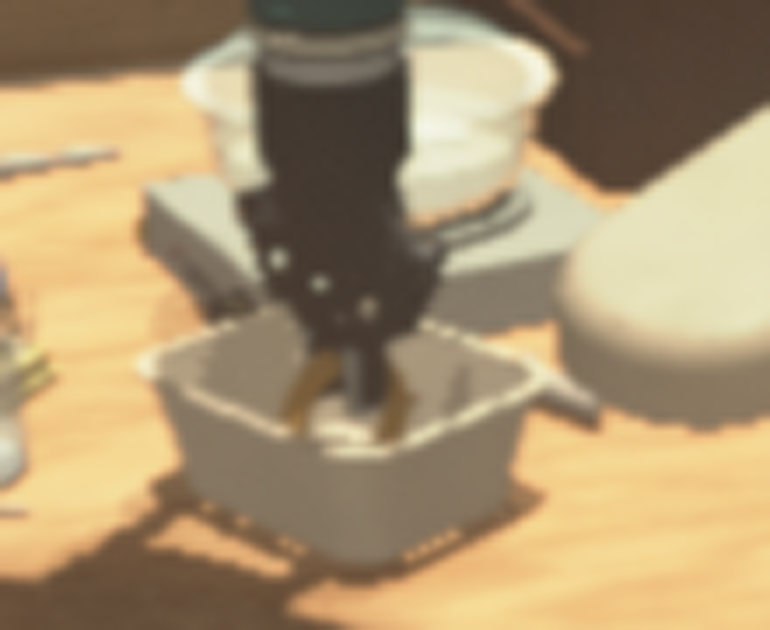

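Call:
arm_command(slide=[[0,0,0],[0,0,0],[0,0,0],[0,0,0],[0,0,-0.002],[0,0,-0.004],[0,0,-0.006],[0,0,-0.008]], angular=[[0,0,0],[0,0,0],[0,0,0],[0,0,0],[0,0,0],[0,0,0],[0,0,0],[0,0,0]], hand=[0.025,0.028,0.031,0.034,0.036,0.036,0.036,0.036])

```text
time: 42.35
tool_pos: [0.4964, 0.1467, 0.077]
tcp_rot: [-3.137, 0.08, -0.009]
wrist_force: [-0.3, -0.7, 0.5]
width: 0.423
```

Call:
arm_command(slide=[[0,0,-0.01],[0,0,-0.012],[0,0,-0.015],[0,0,-0.02],[0,0,-0.02],[0,0,-0.02],[0,0,-0.01],[0,0,0]], angular=[[0,0,0],[0,0,0],[0,0,0],[0,0,0],[0,0,0],[0,0,0],[0,0,0],[0,0,0]], hand=[0.036,0.036,0.036,0.036,0.036,0.036,0.036,0.036])

```text
time: 43.15
tool_pos: [0.4976, 0.1468, 0.1973]
tcp_rot: [-3.135, 0.08, -0.023]
wrist_force: [0.2, -0.4, -0.2]
width: 0.425
```

```bash
python3 - <<'E'
from h import *
st()
im=bot.read_camera('scene')[:,:,::-1]; crop('',im,150,80,250,190,3,'pics/s14.png')
im=bot.read_camera('top')[:,:,::-1]; crop('',im,100,110,290,150,2.7,'pics/t14.png')
E
```

```text
t 43.15 rest-frame mm [-162.62  410.39  197.26] yaw -2.92 tilt [ 0.014 -0.006 -1.   ] Frest [ 0.23 -0.36 -0.2 ] w 0.425
```

View pics/s14.png

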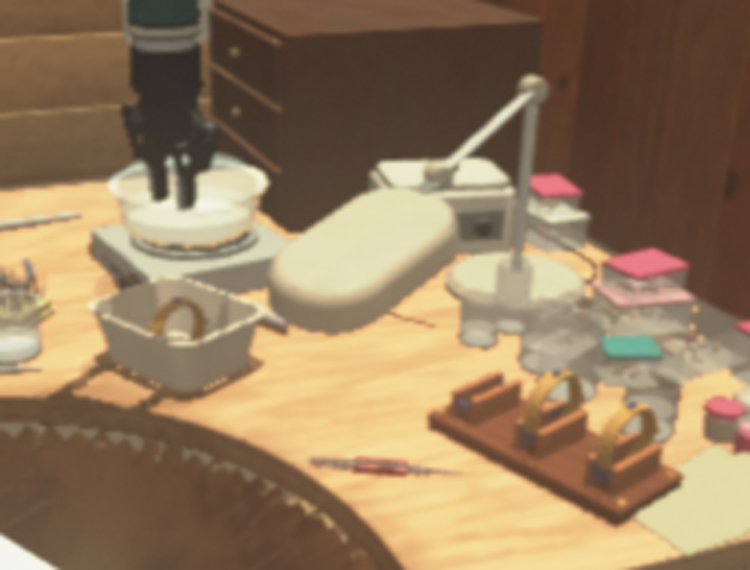

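View pics/t14.png

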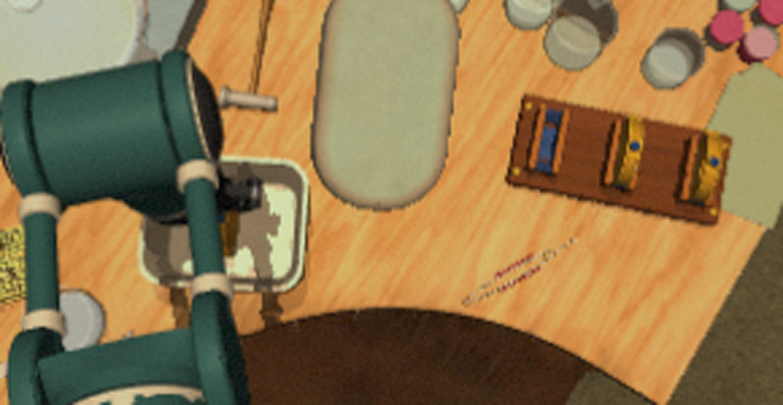

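Call:
arm_command(slide=[[0,0,0],[0,0,0],[0,0,0],[0,0,0],[0,0,0],[0,0,0],[0,0,0],[0,0,0]], angular=[[0,0,0],[0,0,0],[0,0,0],[0,0,0],[0,0,0],[0,0,0],[0,0,0],[0,0,0]], hand=[0.036,0.036,0.036,0.036,0.036,0.036,0.036,0.036])

```text
time: 44.05
tool_pos: [0.4934, 0.1458, 0.1898]
tcp_rot: [-3.138, 0.08, -0.003]
wrist_force: [-0.1, 0.3, 0.0]
width: 0.421
```

```bash
python3 - <<'E'
from h import *
st()
print(bot.finish_job())
E
```

```text
t 44.05 rest-frame mm [-166.63  408.62  189.75] yaw -2.92 tilt [ 0.002 -0.002 -1.   ] Frest [-0.15  0.28  0.01] w 0.421
the job is handed in; nothing more can be done
None
```

The loose hinge was on the left bangle. I lifted it out of the rest, lowered it into the white tub and handed the job in at about 44 s.

**Rocking test:** I pressed each free end left and then right with the jaws 45 mm apart, working from the left seat to the right. After subtracting the 29 mm gap around the 16 mm band, the rock between stops was:

| Seat | Rock between stops | Result |
|---|---|---|
| Left | about 16 mm | loose |
| Middle | about 5–6 mm | sound |
| Right | about 5–6 mm | sound |

These figures include some give in the arm, so they run a little above the true play. The highest push I read was about 5 N. Forces were only read at the end of each move call.

**Lift and lowering:** I gripped the loose bangle by the top of its arch and drew it straight out, with no noticeable side force. I carried it round in front of the lamp. Touchdown on the tub floor read about 6 N.

**One reading disagreed:** the floor contact came about 5 mm lower than I had calculated. The bangle was down before I opened the jaws.

**Last checks:** the pictures after release show the bangle standing in the tub and the two sound bangles in their seats. The tweezers look untouched. The arm partly hides the goblet in the top view, but it shows where it stood. The arm was clear of everything, with the wrist force near zero.

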